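# Tidy the bathroom shelf: flat things on edge in the rack, comb in its tray

## Robot

A 6-joint arm with a two-finger parallel gripper is mounted at the origin on the work surface. World frame = base frame: x ahead of the robot, y to its left, z up, the work surface at z = 0. Lengths are in m, angles in degrees, forces in N, time in s.
With the tool pointing down it reaches from about 0.35 to 0.925 m from the base axis. Payload 6.4 kg.
Tool frame: the origin (TCP) lies midway between the tips of the shut fingers; the grasp point (between the pads) lies 19 mm behind it; z points along the fingers, y is the direction in which the jaws open and shut (so a half turn about z gives the same grasp; the last joint's range is limited). The gripper opens to 85 mm and grips with 20 to 120 N. Pads are 22 mm wide; open, the fingers measure 114 mm over their backs; the gripper's body (76 mm by 85 mm) begins 54 mm behind the grasp point. The pads swing forward as they close: fully open they stand 13 mm farther back than shut.
Start: joints at [63.822, 14.043, 89.255, -0, 76.702, -9.975], TCP at [0.181, 0.624, 0.231] pointing down, gripper open.
Joint ranges: [-179.41, 179.41], [-58.25, 129.5], [7.25, 145.43], [-54.29, 234.29], [11.92, 165.04], [-157.13, 157.13]. Speed limits (degrees/s): [147.25, 147.25, 180, 180, 180, 180].

## Interface

Orientations are given as a 3x3 rotation matrix whose columns are the frame's x, y, z axes.
In Python, from plant import manip gives the robot as it stands.
- The arm moves only by the tool apply_moves, never from a script. Its argument "deltas" is a list of rows, each an object with "claw": the finger opening in mm, from 0 to 85.4; "translation": the shift along the world's x, y, z in mm, a list of three; "angular": the turn, a rotation vector about the world's x, y, z in degrees, a list of three. A call has 1 to 20 rows; each row shifts and turns the pose as measured when the row begins; what a row does not reach is not made up. A row lasts 1/12 s, in which the tool goes at most 41.7 mm and 7.16 degrees, less where a joint would pass 70% of its speed; a pose out of reach is approached as far as the arm can. A call with a gripper value outside its range is refused whole. The fingers move at their own pace and stop on an object; "grip_force" is the grip in N (left out, the last holds). Time passes only in rows, so rows that do not move let the fingers close. It gives the time, the measured TCP pose, the force and the opening at its end, in the units of the state.
- manip.sense(): the state, without advancing time (a new reading comes with each control period).
- manip.read_camera(name): name is "scene" or "top" or "wrist"; returns the picture (384x512x3 uint8, red, green, blue); there is no depth.
- manip.camera_model(name): a dict with "vfov" (degrees; the focal length in pixels is half the picture's height over the tangent of half this angle, whatever the lens; pixels are square), "cx", "cy" (the principal point, pixels), "R" (3x3) and "t" (3): a world point X has camera coordinates R X + t; the wrist camera has in their place "tool_from_camera" (4x4, takes a point from camera to tool coordinates, whose origin is the TCP and whose axes are the flange's). Camera axes: x right, y down, z forward; pixel columns grow to the right and rows downward; lengths in m; the calibration is good to about 2 mm. A picture is of the moment at which its call begins: read the wrist's pose just before it. camera_model takes no time and is no camera call.
- manip.sign_off(): hands the job in, once; it reports no verdict.
Trained networks look in the newest picture that a camera, given by its name, has taken for a name from the list of things; names that differ only in an ending like _2 or _b are one class to them, and where a whole thing is asked for, a point or a joint stands for the part that bears it (a point fixed in the world has none). Each returns a list of dicts, best first, with "p" (0 to 1); they miss things now and then, are a little off and sometimes report something else, mostly with a low value. They report only what shows in the picture. A call takes as long as a camera call. They do not tell look-alikes from the thing itself.
- manip.find_in(query, camera): "at" ([column, row] in pixels, amid what is visible of it).
- manip.spot_point(query, camera): "at" ([column, row] in pixels: a listed point, or the origin of a listed thing).
The state is a dict: "time": time; "q": joint angles; "joint_vel": joint speeds; "joint_efforts": joint torques, N m; "tool_pos": TCP position; "tool_rot": TCP orientation; "ft_force": force on the tool from outside, world axes, zero at the start; "torque": the same for the moment, N m; "gripper_width": finger opening in m.
Only numpy, scipy, OpenCV 4.12 (cv2) and the standard library are available. Lean on these libraries where they do the work, as an engineer would, in place of code of your own. Each camera call takes 0.05 s, during which the arm holds its last target. There are 200 camera calls.

## Task

Put away the three things lying about on the bathroom shelf: stand the framed mirror upright on its lower edge in the narrow outer slot of the wooden rack and the flat metal tin upright on its lower edge in the wide outer slot, each fully down on the slot's floor and about centred along the slot so that it does not stick out past the rack's ends, and lay the wooden comb flat in its tray, handle in the narrow channel. Set the mirror down without banging it on the rack, and leave the soap plate standing in the rack's middle slot, the cup with toothbrushes, the sunscreen bottle and the nail clipper where they are.

Things in the scene. Friction and masses are not known exactly. Their poses are not given: they have to be found in the camera images.
- firstaid: closed white first-aid box, 270 (x) x 160 (y) x 62 mm high, heavy, does not move; origin at the centre of its underside. The mirror and the tin lean side by side against the top edge of its long -y side (with two steel hinges), in either order; about 45 to 50 mm of each stands above the box's top
- mirror: rectangular mirror in a plain wooden frame, 95 wide (x) x 12 thick (y) x 120 mm tall (z), 0.16 kg; origin at the middle of the lower edge of its back face: the body spans x -47.5..47.5, y -12..0, z 0..120 mm, glass on the -y face. Leans on the box, top tilted 18 degrees back (towards its own +y); pinch it by its upper edge across the thickness, gripper tilted to match
- tin: flat bare-metal plaster tin, 95 wide (x) x 22 thick (y) x 110 mm tall (z), 0.15 kg; origin at the middle of the lower edge of its back face: spans x -47.5..47.5, y -22..0, z 0..110 mm. Leans on the box like the mirror, at 18 degrees
- mirror_foot (a point): centre of the mirror's underside (6 mm in front of its origin), axes as the mirror
- tin_foot (a point): centre of the tin's underside (11 mm in front of its origin), axes as the tin
- rack: fixed pale wooden rack, 120 (x) x 150 (y) x 53 mm high, with three straight slots that run along its x axis, open at both ends and at the top, 45 mm deep (slot floors 8 mm above the shelf). From -y to +y: narrow slot 17 mm wide, middle slot 15 mm wide (holds the soap plate), wide slot 27 mm wide; centres 50 mm apart; origin at the middle of the underside below the middle slot
- narrow_slot (a point): centre of the narrow slot's floor; x along the slot, y across it, z up; the mirror's place
- middle_slot (a point): centre of the middle slot's floor, same axes
- wide_slot (a point): centre of the wide slot's floor, same axes; the tin's place
- soap_plate: white ceramic soap plate, 90 x 10 x 70 mm tall, standing on edge in the rack's middle slot; origin at the centre of its underside; stays there
- tray: fixed pale wooden comb tray, 186 x 70 x 14 mm high, floor 4 mm thick, 10 mm walls; a wide part 54 mm across at +x (inside from x -24 to 80 mm) joined to a handle channel 30 mm across at -x (x -92 to -24 mm); both long walls are missing from x -24 to 31 mm so that fingers have room. Origin at the underside, below the tray_seat
- tray_seat (a point): point on the tray's floor, 4 mm up, where the comb's origin belongs; x points away from the handle channel
- comb: wooden pick comb lying flat, 160 mm long, 10 mm thick, 0.05 kg; origin under the middle of its solid head (30 long x 46 mm wide, x -15..15 mm); teeth 46 mm across run on to x = 75 mm, handle 20 mm wide runs back to x = -85 mm; z up, grip it across the 46 mm of the head
- comb_handle_end (a point): end of the comb's handle, 85 mm behind its origin and 5 mm up
- cup: white ceramic cup with two toothbrushes, 74 mm across, 95 mm high, brushes to 191 mm high and 37 mm off the axis; origin under its centre; bystander
- sunscreen: white capped sunscreen bottle, 52 mm across, 160 mm high; origin under its centre; bystander
- clipper: steel nail clipper lying on top of the first-aid box, 80 x 15 x 13 mm; origin under its centre; bystander
Things that resemble listed ones, but are neither listed nor needed, are in the scene too. Of the things that look like the rack, the larger one is meant. Leave any green look-alike of the comb alone.

How it is judged:
By the outcome, as a careful person would: the job done as asked, in the order asked, and still so for the second after the job is handed in, with the robot touching nothing.
It also fails if it takes over 72 s, if anything falls off the work surface, if the arm or the gripper's body presses on something with over 40 N, if the wrist force passes 120 N, or if a joint passes its speed limit or range.

## Working session

There is one attempt and no reset: what is moved stays moved. The work goes in short steps, Python scripts to look and compute and a tool call to move; the robot and the scene stay as the last step left them, time stands still between calls to the robot, and variables do not carry over. Pictures are saved under pics/ and viewed, about 8 in all and at most 12, crops included, and the job is handed in when it is done.

Besides the shell and the picture viewer there is one more tool, called after ">>>" by a JSON object that holds its "name" and its "arguments", one argument or row to a line. apply_moves: Moves the arm, as the interface text tells. Its arguments: {"type":"object","properties":{"deltas":{"type":"array","items":{"type":"object","properties":{"claw":{"type":"number"},"translation":{"type":"array","items":{"type":"number"}},"angular":{"type":"array","items":{"type":"number"}}}}},"grip_force":{"type":"number"}},"required":["deltas"]}

```bash
mkdir -p pics; ls; cat > h.py <<'E'
import numpy as np, cv2
from plant import manip
def cam(name, s=None):
    m=manip.camera_model(name); f=192/np.tan(np.radians(m["vfov"]/2))
    K=np.array([[f,0,m["cx"]],[0,f,m["cy"]],[0,0,1]])
    if "R" in m: R,t=np.array(m["R"]),np.array(m["t"])
    else:
        s=s or manip.sense(); T=np.array(m["tool_from_camera"]); W=np.eye(4); W[:3,:3]=s["tool_rot"]; W[:3,3]=s["tool_pos"]
        I=np.linalg.inv(W@T); R,t=I[:3,:3],I[:3,3]
    return K,R,t
def back(c,px,z):
    K,R,t=c; d=R.T@np.linalg.solve(K,[px[0],px[1],1]); o=-R.T@t
    return o+d*(z-o[2])/d[2]
def proj(c,X):
    K,R,t=c; p=(K@(R@np.atleast_2d(X).T+t[:,None])).T; return p[:,:2]/p[:,2:]
def shot(name,fn=None):
    s=manip.sense(); im=manip.read_camera(name)
    if fn: cv2.imwrite("pics/"+fn,cv2.cvtColor(im,cv2.COLOR_RGB2BGR))
    return im,cam(name,s)
E
python3 - <<'E'
from h import *
for n in("scene","top"):
    im,c=shot(n,n+"0.png"); print(n,manip.camera_model(n).keys(),c[0][0,0],"pos",-c[1].T@c[2])
    for q in("mirror","tin","rack","tray","comb","firstaid","soap_plate"):
        print(q,[(np.round(d["at"]).tolist(),round(d["p"],2),np.round(back(c,d["at"],0)[:2],3).tolist()) for d in manip.spot_point(q,n) if d["p"]>.2])
a=cv2.imread("pics/scene0.png");b=cv2.imread("pics/top0.png");cv2.imwrite("pics/both0.png",np.vstack([a,b])) 
print(manip.sense())
E
```

```text
pics
scene dict_keys(['vfov', 'cx', 'cy', 'R', 't']) 444.54130181260814 pos [1.49981124 0.48495591 0.78712715]
mirror [([164.0, 179.0], 0.66, [0.456, -0.378]), ([346.0, 243.0], 0.53, [0.531, 0.287])]
tin [([366.0, 222.0], 0.61, [0.409, 0.312])]
rack [([164.0, 180.0], 0.86, [0.463, -0.373]), ([182.0, 155.0], 0.86, [0.284, -0.419])]
tray [([222.0, 212.0], 0.96, [0.546, -0.098])]
comb [([285.0, 187.0], 0.75, [0.333, 0.02]), ([300.0, 218.0], 0.55, [0.476, 0.13]), ([151.0, 179.0], 0.43, [0.473, -0.421])]
firstaid [([390.0, 247.0], 0.72, [0.498, 0.399])]
soap_plate [([166.0, 179.0], 0.51, [0.454, -0.371])]
top dict_keys(['vfov', 'cx', 'cy', 'R', 't']) 360.04760908381854 pos [0.32899965 0.00243077 1.33296386]
mirror [([178.0, 200.0], 0.73, [0.527, 0.297]), ([222.0, 214.0], 0.62, [0.468, 0.132])]
tin [([174.0, 231.0], 0.78, [0.411, 0.309])]
rack [([360.0, 206.0], 0.9, [0.486, -0.382]), ([374.0, 264.0], 0.67, [0.275, -0.421])]
tray [([282.0, 192.0], 0.86, [0.549, -0.093])]
comb [([251.0, 247.0], 0.87, [0.346, 0.026]), ([224.0, 214.0], 0.65, [0.47, 0.123]), ([344.0, 208.0], 0.54, [0.481, -0.32
[... 231 characters left out ...]
583e-04,
        7.67004774e+01, -9.97501900e+00]), 'joint_vel': array([-0.00065753,  0.1060394 , -0.14832758, -0.01331704, -0.03676747,
        0.07096501]), 'joint_efforts': array([ 1.62421802e-04, -4.29471803e+01, -3.26411176e+01, -1.50408887e-04,
        1.40695033e-04, -7.58345578e-06]), 'tool_pos': array([0.18137946, 0.6242187 , 0.23132799]), 'tool_rot': array([[-9.60281486e-01,  2.79033091e-01,  3.45067038e-05],
       [ 2.79033093e-01,  9.60281483e-01,  7.49012575e-05],
       [-1.22362193e-05,  8.15548032e-05, -9.99999997e-01]]), 'ft_force': array([ 0.33368818, -0.4593668 , -0.03966775]), 'torque': array([-0.02058743, -0.0362815 , -0.01423891]), 'gripper_width': 0.08529980342561443}
```

View pics/scene0.png

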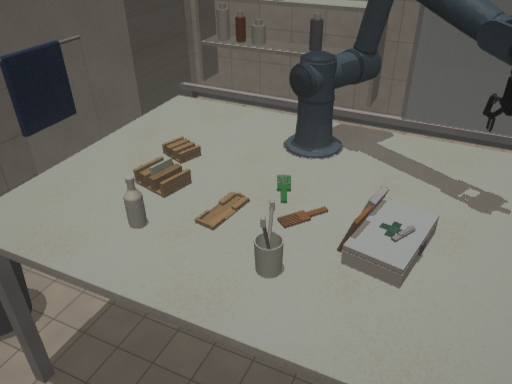

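View pics/top0.png

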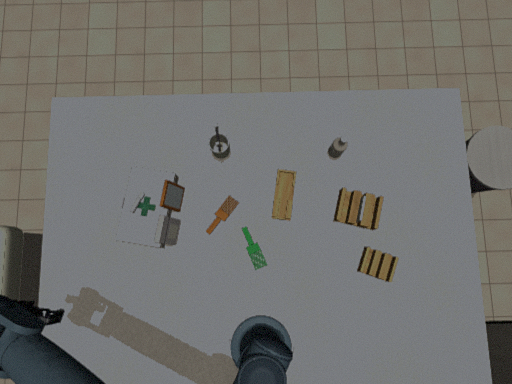

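Scene: the mirror (top view ≈172,193) and tin (≈172,232) lean on the box (≈145,205). The brown comb is at ≈223,214 and a green look-alike at ≈255,250. The tray is at ≈284,195, the large rack at ≈360,208 and a small rack look-alike at ≈377,263. Next I'll look from above the rack and tray with the wrist camera, then go to the box.

```bash
python3 - <<'E'
from h import *
m=manip.camera_model("wrist"); print(m)
a=cv2.imread("pics/top0.png")
A=cv2.resize(a[165:285,325:405],None,fx=5,fy=5,interpolation=cv2.INTER_CUBIC)
B=cv2.resize(a[160:280,115:195],None,fx=5,fy=5,interpolation=cv2.INTER_CUBIC)
cv2.imwrite("pics/crop1.png",np.hstack([B,A]))
E
```

```text
{'vfov': 67.5977121516183, 'cx': 251.59378108565474, 'cy': 187.40839163368796, 'tool_from_camera': array([[-6.40824146e-04, -9.59173499e-01, -2.82817587e-01,
         7.32202278e-02],
       [ 9.99999795e-01, -6.18313428e-04, -1.68851451e-04,
        -5.01284565e-04],
       [-1.29120747e-05, -2.82817637e-01,  9.59173698e-01,
        -1.43334179e-01],
       [ 0.00000000e+00,  0.00000000e+00,  0.00000000e+00,
         1.00000000e+00]])}
```

>>> {"name": "apply_moves", "arguments": {
  "deltas": [
    {"claw": 85, "translation": [40, -10, 20], "angular": [0, 0, 0]},
    {"claw": 85, "translation": [40, -30, 15], "angular": [0, 0, 0]},
    {"claw": 85, "translation": [40, -30, 15], "angular": [0, 0, 0]},
    {"claw": 85, "translation": [30, -30, 15], "angular": [0, 0, 0]},
    {"claw": 85, "translation": [30, -30, 15], "angular": [0, 0, 0]},
    {"claw": 85, "translation": [25, -33, 15], "angular": [0, 0, 0]},
    {"claw": 85, "translation": [25, -33, 15], "angular": [0, 0, 0]},
    {"claw": 85, "translation": [20, -35, 10], "angular": [0, 0, 0]},
    {"claw": 85, "translation": [0, -35, 0], "angular": [0, 0, 0]},
    {"claw": 85, "translation": [0, 0, 0], "angular": [0, 0, 0]}
  ]
}}

```text
time: 1.63
tool_pos: [0.4096, 0.3702, 0.3421]
tool_rot: [[-0.962, 0.272, 0.002], [0.272, 0.962, -0.004], [-0.003, -0.003, -1.0]]
ft_force: [0.7, 0.2, -0.6]
gripper_width: 0.0851
```

View pics/crop1.png

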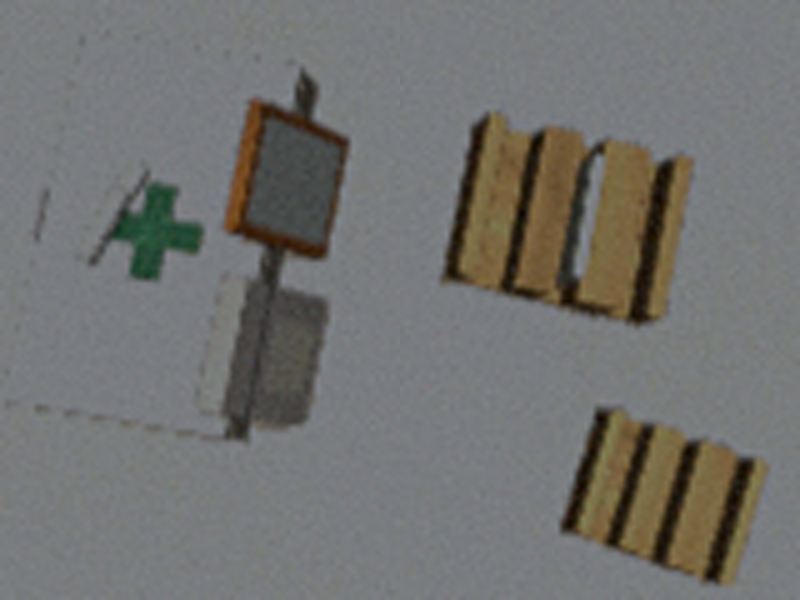

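The close crop confirms the mirror is the wood-framed one towards +x. The tin is towards −x, and the large rack holds the plate. All of them are yawed about −10°. Now a wrist look.

```bash
python3 - <<'E'
from h import *
im,c=shot("wrist","w1.png"); print("pos",-c[1].T@c[2])
for q in("mirror","tin","mirror_foot","tin_foot","firstaid","clipper"):
    print(q,[(np.round(d["at"]).tolist(),round(d["p"],2),np.round(back(c,d["at"],0)[:2],3).tolist()) for d in manip.spot_point(q,"wrist") if d["p"]>.2])
a=cv2.imread("pics/w1.png"); cv2.imwrite("pics/w1b.png",cv2.resize(a,None,fx=1.5,fy=1.5))
E
```

```text
pos [0.33876672 0.39021506 0.48522222]
mirror [([230.0, 221.0], 0.83, [0.527, 0.293])]
tin [([221.0, 156.0], 0.9, [0.409, 0.314])]
mirror_foot [([227.0, 222.0], 0.79, [0.529, 0.289])]
tin_foot [([213.0, 163.0], 0.71, [0.417, 0.298])]
firstaid [([282.0, 192.0], 0.7, [0.5, 0.399]), ([227.0, 220.0], 0.41, [0.525, 0.289])]
clipper [([306.0, 206.0], 0.93, [0.538, 0.434])]
```

View pics/w1b.png

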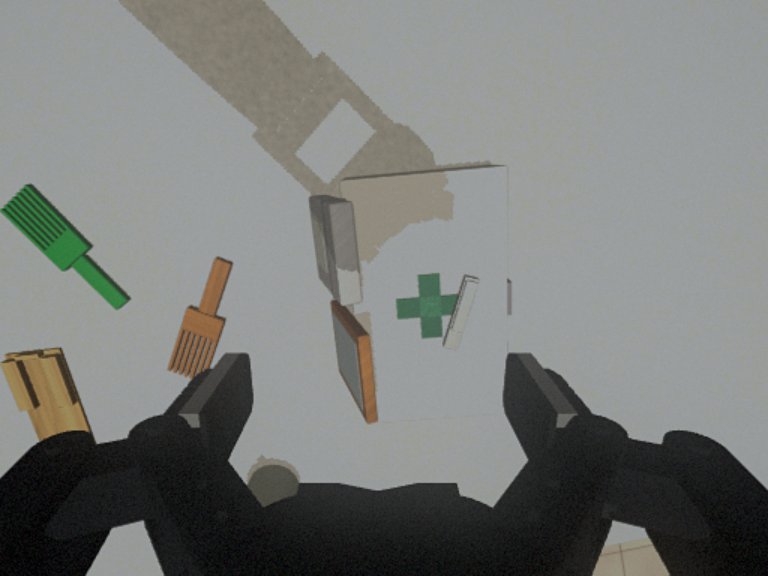

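The wrist view shows the tin at px (222,166), the mirror at (236,240), the clipper on the box, and the comb and green comb to the left. I'll overlay the modelled outlines on a crop and refine.

```bash
cat >> h.py <<'E'
C=np.cos(np.radians(18));S=np.sin(np.radians(18))
def corners(p,w,th,h):
    x,y,yaw=p; c,s=np.cos(yaw),np.sin(yaw); Rz=np.array([[c,-s,0],[s,c,0],[0,0,1]])
    L=np.array([[sx*w/2,yy,zz] for zz in(0,h) for yy in(0,-th) for sx in(-1,1)])
    Rx=np.array([[1,0,0],[0,C,S],[0,-S,C]])
    return (Rz@Rx@L.T).T+[x,y,0]
E
python3 - <<'E'
from h import *
im=cv2.imread("pics/w1.png"); c=cam("wrist")
P=[back(c,np.array(p)/1.5,.062) for p in[(343,180),(508,166),(508,416)]]
print(np.round(P,3)); v=P[2]-P[1]; u=P[0]-P[1]
print("yaw",np.degrees(np.arctan2(v[1],v[0])),np.linalg.norm(v),np.linalg.norm(u),np.degrees(np.arctan2(u[1],u[0]))+90)
o=(195,115);k=4
A=cv2.resize(im[115:290,195:275],None,fx=k,fy=k,interpolation=cv2.INTER_CUBIC);B=A.copy()
yaw=np.radians(-9)
for p,th,h,col in(((.527,.293,yaw),.012,.12,(0,0,255)),((.409,.314,yaw),.022,.11,(0,255,0))):
    q=(proj(c,corners(p,.095,th,h))-o+.5)*k
    for i,j in((4,5),(4,6),(5,7),(6,7),(2,3),(2,6),(3,7)): cv2.line(B,tuple(map(int,q[i])),tuple(map(int,q[j])),col,1)
O=np.hstack([A,B])
for y in range(0,700,40): cv2.putText(O,str(115+y//k),(0,y+4),0,.35,(255,0,0))
for x in range(0,320,40): cv2.putText(O,str(195+x//k),(x,695),0,.35,(255,0,0))
cv2.imwrite("pics/c2.png",O[:600])
E
```

```text
[[0.351 0.356 0.062]
 [0.381 0.51  0.062]
 [0.649 0.46  0.062]]
yaw -10.536738978092618 0.273365371826666 0.15726880029888374 -10.72707102139428
```

View pics/c2.png

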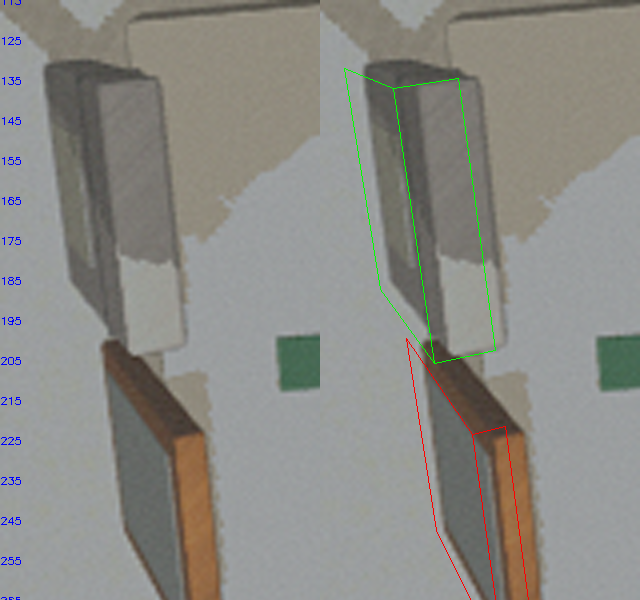

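```bash
python3 - <<'E'
from h import *
from scipy.optimize import least_squares
c=cam("wrist")
obs={"mirror":(.012,.12,{6:(238.5,224.5),4:(246,223.2),2:(221.3,201.2),3:(226.3,247),7:(244,281.3),5:(252,280)}),
"tin":(.022,.11,{4:(234.5,135.5),5:(241.3,201.3),6:(219.5,136.2),7:(227,203.8),2:(206.5,131.2),3:(213,185)})}
for n,(th,h,o) in obs.items():
    k=list(o);f=lambda p:(proj(c,corners(p,.095,th,h)[k])-np.array([o[i] for i in k])).ravel()
    r=least_squares(f,(.5,.3,-.18)); X=corners(r.x,.095,th,h)
    print(n,np.round(r.x[:2],4),np.degrees(r.x[2]),np.round(r.fun,1),"topmid",np.round(X[4:].mean(0),4))
E
```

```text
mirror [0.5295 0.2989] -10.569947706594697 [-0.3 -0.5  0.4 -0.9 -0.9 -1.8 -0.   0.5  0.5  1.8  0.2  1. ] topmid [0.5352 0.3298 0.116 ]
tin [0.4096 0.3207] -10.830408971709357 [ 1.  -1.5  0.8  1.  -0.4 -0.4 -0.2  1.3 -0.9 -0.8 -0.5  0.9] topmid [0.4141 0.3438 0.108 ]
```

>>> {"name": "apply_moves", "arguments": {
  "deltas": [
    {"claw": 40, "translation": [3, -41, 0], "angular": [0, 0, 5]},
    {"claw": 40, "translation": [3, -41, 0], "angular": [0, 0, 0]},
    {"claw": 40, "translation": [3, -41, 0], "angular": [0, 0, 0]},
    {"claw": 40, "translation": [3, -41, 0], "angular": [0, 0, 0]},
    {"claw": 40, "translation": [3, -41, 0], "angular": [0, 0, 0]},
    {"claw": 40, "translation": [3, -41, 0], "angular": [0, 0, 0]},
    {"claw": 40, "translation": [3, -41, 0], "angular": [0, 0, 0]},
    {"claw": 40, "translation": [3, -41, 0], "angular": [0, 0, 0]},
    {"claw": 40, "translation": [3, -41, 0], "angular": [0, 0, 0]},
    {"claw": 40, "translation": [3, -41, 0], "angular": [0, 0, 0]},
    {"claw": 40, "translation": [3, -41, 0], "angular": [0, 0, 0]},
    {"claw": 40, "translation": [3, -41, 0], "angular": [0, 0, 0]},
    {"claw": 40, "translation": [3, -41, 0], "angular": [0, 0, 0]},
    {"claw": 40, "translation": [3, -41, 0], "angular": [0, 0, 0]},
    {"claw": 40, "translation": [3, -30, 0], "angular": [0, 0, 0]},
    {"claw": 40, "translation": [0, 0, 0], "angular": [0, 0, 0]},
    {"claw": 40, "translation": [0, 0, 0], "angular": [0, 0, 0]}
  ]
}}

```text
time: 3.4
tool_pos: [0.4492, -0.2379, 0.337]
tool_rot: [[-0.99, 0.141, -0.003], [0.141, 0.99, -0.002], [0.003, -0.002, -1.0]]
ft_force: [-0.4, 2.0, 0.4]
gripper_width: 0.0399
```

```bash
python3 - <<'E'
from h import *
im,c=shot("wrist","w2.png"); s=manip.sense(); print("pos",-c[1].T@c[2],s["time"],s["tool_pos"],np.round(s["q"]))
Z=dict(tray_seat=.004,narrow_slot=.008,middle_slot=.008,wide_slot=.008)
for q in("rack","narrow_slot","middle_slot","wide_slot","tray","tray_seat","comb","comb_handle_end"):
    print(q,[(np.round(d["at"],1).tolist(),round(d["p"],2),np.round(back(c,d["at"],Z.get(q,0))[:2],4).tolist()) for d in manip.spot_point(q,"wrist") if d["p"]>.2])
a=cv2.imread("pics/w2.png"); cv2.imwrite("pics/w2b.png",cv2.resize(a,None,fx=1.5,fy=1.5,interpolation=cv2.INTER_CUBIC))
E
```

```text
pos [ 0.37704602 -0.22760008  0.48050844] 3.45 [ 0.44915258 -0.23750642  0.33684547] [ -41.   -9.  102.   -0.   87. -122.]
rack [([115.6, 57.5], 0.78, [0.2792, -0.4266]), ([183.7, 174.0], 0.71, [0.4752, -0.3609]), ([149.7, 172.9], 0.44, [0.465, -0.4184])]
narrow_slot [([147.1, 176.2], 0.83, [0.4686, -0.421]), ([86.8, 48.6], 0.77, [0.2627, -0.4629])]
middle_slot [([110.3, 53.6], 0.81, [0.2745, -0.4298])]
wide_slot [([140.4, 60.7], 0.94, [0.2906, -0.3871])]
tray [([337.3, 191.8], 0.73, [0.5447, -0.101]), ([180.9, 174.2], 0.6, [0.4749, -0.3657])]
tray_seat [([340.1, 186.7], 0.86, [0.5348, -0.0968])]
comb [([475.0, 125.1], 0.92, [0.462, 0.1289]), ([409.9, 57.1], 0.61, [0.3432, 0.0224]), ([337.9, 191.3], 0.4, [0.544, -0.0999])]
comb_handle_end [([429.0, 106.6], 0.82, [0.4218, 0.0536])]
```

View pics/w2b.png

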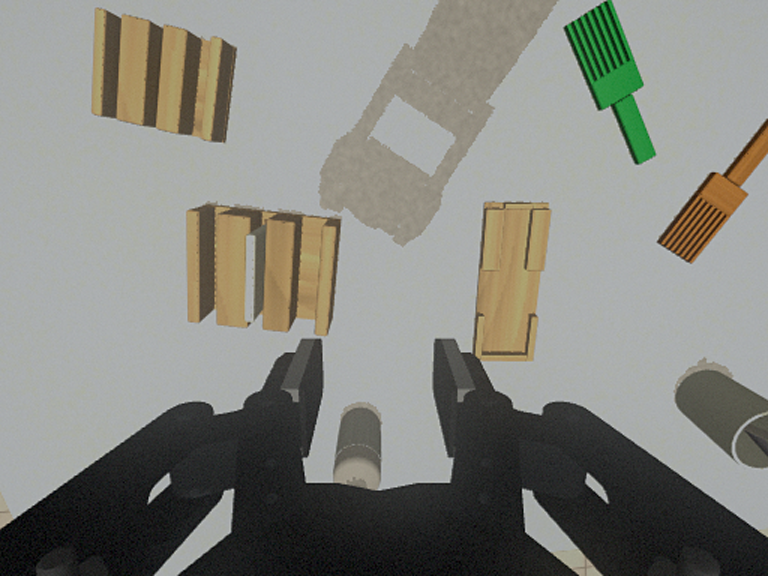

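The rack's narrow slot is on the image left (−y) and the wide slot on the right. The tray's channel points to −x. I'll zoom in on both to read corners.

```bash
python3 - <<'E'
import cv2,numpy as np
a=cv2.imread("pics/w2.png");k=4.5
R=cv2.resize(a[130:230,120:235],None,fx=k,fy=k,interpolation=cv2.INTER_CUBIC)
T=cv2.resize(a[130:245,312:370],None,fx=k,fy=k,interpolation=cv2.INTER_CUBIC)
O=np.full((530,790,3),90,np.uint8);O[:R.shape[0],:R.shape[1]]=R;O[:T.shape[0],525:525+T.shape[1]]=T
for y in range(0,120,10): cv2.line(O,(0,int(y*k)),(8,int(y*k)),(0,0,255),1);cv2.line(O,(525,int(y*k)),(533,int(y*k)),(0,0,255),1)
cv2.imwrite("pics/c3.png",O)
E
```

```text
(no output)
```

View pics/c3.png

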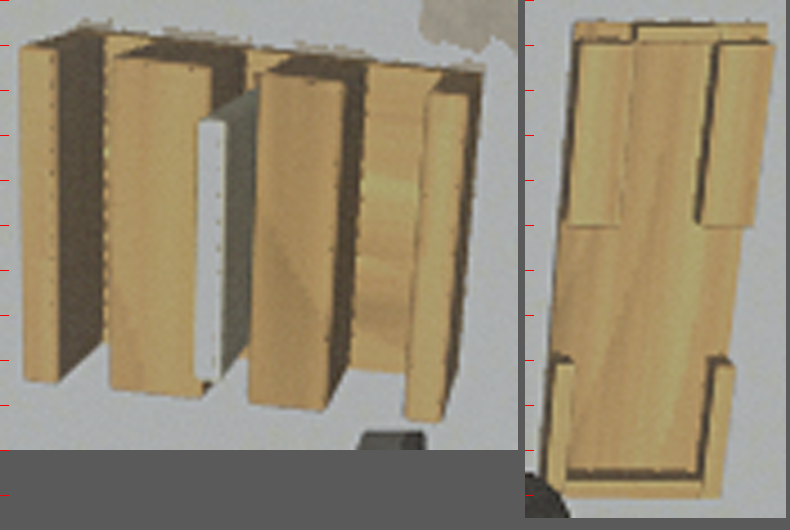

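```bash
cat >> h.py <<'E'
def fit2(c,L,P,p0):
    from scipy.optimize import least_squares
    L=np.array(L,float)
    W=lambda p:np.c_[p[0]+L[:,0]*np.cos(p[2])-L[:,1]*np.sin(p[2]),p[1]+L[:,0]*np.sin(p[2])+L[:,1]*np.cos(p[2]),L[:,2]]
    r=least_squares(lambda p:(proj(c,W(p))-P).ravel(),p0,loss="soft_l1"); return r.x,(proj(c,W(r.x))-P)
E
python3 - <<'E'
from h import *
c=cam("wrist")
k=4.5
ys=[-75,-58.5,-41.5,-7.5,7.5,36.5,63.5,75]
L=[[-.06,y/1e3,.053] for y in ys]+[[.06,y/1e3,.053] for y in ys]
P=np.array([(20,44),(60,46),(113,57),(211,66),(262,72),(345,82),(430,92),(468,95),(24,380),(58,382),(111,388),(203,397),(249,404),(326,410),(405,417),(442,421)])
x,r=fit2(c,L,(P+.5)/k-.5+[120,130],(.48,-.37,-.1)); print("rack",x[:2],np.degrees(x[2]),"\n",np.round(r,1).tolist())
for n,y in(("narrow",-.05),("wide",.05)): print(n,x[0]-y*np.sin(x[2]),x[1]+y*np.cos(x[2]))
T={(-24,-15):(620,226),(-24,15):(704,227),(31,-27):(574,362),(31,27):(711,361),(80,-27):(567,480),(80,27):(702,481),(31,-35):(555,361),(31,35):(735,364),(-24,-35):(568,226),(-24,35):(752,229)}
L=[[a/1e3,b/1e3,.014] for a,b in T]; P=np.array(list(T.values()),float)-[525,0]
x,r=fit2(c,L,(P+.5)/k-.5+[312,130],(.54,-.1,-.1)); print("tray",x[:2],np.degrees(x[2]),"\n",np.round(r,1).tolist())
E
```

```text
rack [ 0.47679165 -0.36744525] -14.464414101269092 
 [[-1.9, -0.4], [0.3, 0.4], [0.1, -0.7], [1.2, -0.2], [-0.1, -0.4], [0.9, -0.4], [-0.0, -0.6], [-0.8, -0.4], [-1.8, -0.1], [1.0, 0.5], [-0.1, 0.3], [0.7, 0.6], [-0.2, -0.0], [0.7, 0.5], [-0.1, 0.8], [-1.3, 0.6]]
narrow 0.46430271438482085 -0.41586040098377164
wide 0.4892805791765691 -0.3190301047410917
tray [ 0.54368096 -0.09871903] -8.850432228557901 
 [[-0.0, -0.1], [-0.9, -0.1], [0.3, 0.2], [1.0, 0.8], [-0.4, -0.3], [-0.2, -0.1], [-0.1, 0.3], [0.2, 0.2], [-0.3, -0.3], [0.4, -0.4]]
```

```bash
cat >> h.py <<'E'
from scipy.spatial.transform import Rotation as Ro
def toolrot(yaw,tilt=0):  # yaw of object's x axis (tool x = -that), tilt back towards +y
    t=np.radians(tilt); Y=Ro.from_euler("z",yaw,degrees=True).as_matrix()
    y=Y@[0,np.cos(t),-np.sin(t)]; z=-(Y@[0,np.sin(t),np.cos(t)]); return np.c_[np.cross(y,z),y,z]
def go(pos,R):
    s=manip.sense(); d=(np.array(pos)-s["tool_pos"])*1e3; v=Ro.from_matrix(R@np.array(s["tool_rot"]).T).as_rotvec(degrees=True)
    print("t",round(s["time"],2),"d",d.round(1),"rot",v.round(2),"F",np.round(s["ft_force"],1),"w",round(s["gripper_width"]*1e3,1))
E
python3 - <<'E'
from h import *
go((.5375,.342,.154),toolrot(-10.6,18))
E
```

```text
t 3.85 d [  88.5  578.5 -183.8] rot [-17.59   2.79  -2.57] F [ 0.  -0.2 -0.9] w 40.2
```

>>> {"name": "apply_moves", "arguments": {
  "deltas": [
    {"claw": 40, "translation": [6, 38, 0], "angular": [0, 0, 0]},
    {"claw": 40, "translation": [6, 40, 0], "angular": [0, 0, 0]},
    {"claw": 40, "translation": [6, 40, 0], "angular": [-1, 0, 0]},
    {"claw": 40, "translation": [6, 40, -5], "angular": [-1.5, 0.2, -0.2]},
    {"claw": 40, "translation": [6, 40, -10], "angular": [-1.5, 0.2, -0.2]},
    {"claw": 40, "translation": [6, 40, -12], "angular": [-1.5, 0.2, -0.2]},
    {"claw": 40, "translation": [6, 40, -12], "angular": [-1.5, 0.2, -0.2]},
    {"claw": 40, "translation": [6, 40, -12], "angular": [-1.5, 0.2, -0.2]},
    {"claw": 40, "translation": [6, 40, -12], "angular": [-1.5, 0.2, -0.2]},
    {"claw": 40, "translation": [6, 40, -12], "angular": [-1.5, 0.2, -0.2]},
    {"claw": 40, "translation": [6, 40, -12], "angular": [-1.5, 0.2, -0.2]},
    {"claw": 40, "translation": [6, 40, -12], "angular": [-1.5, 0.3, -0.3]},
    {"claw": 40, "translation": [6, 40, -15], "angular": [-1.5, 0.3, -0.3]},
    {"claw": 40, "translation": [6, 36, -15], "angular": [-1, 0.3, -0.3]},
    {"claw": 40, "translation": [4, 24, -15], "angular": [-0.6, 0.3, 0]},
    {"claw": 40, "translation": [0, 0, 0], "angular": [0, 0, 0]}
  ]
}}

```text
time: 5.18
tool_pos: [0.5293, 0.3504, 0.1985]
tool_rot: [[-0.984, 0.175, -0.036], [0.177, 0.93, -0.323], [-0.023, -0.324, -0.946]]
ft_force: [-0.6, -0.5, -0.2]
gripper_width: 0.0397
```

```bash
python3 - <<'E'
from h import *
go((.5375,.342,.154),toolrot(-10.6,18)); print(manip.sense()["tool_pos"])
E
```

```text
t 5.18 d [  8.2  -8.4 -44.5] rot [ 1.16  1.14 -0.39] F [-0.6 -0.5 -0.2] w 39.7
[0.52926419 0.35044277 0.19854638]
```

>>> {"name": "apply_moves", "arguments": {
  "deltas": [
    {"claw": 40, "translation": [4, -4, -15], "angular": [0.6, 0.6, -0.2]},
    {"claw": 40, "translation": [4, -4, -20], "angular": [0.6, 0.6, -0.2]},
    {"claw": 40, "translation": [1, -1, -11], "angular": [0, 0, 0]},
    {"claw": 40, "translation": [0, 0, 0], "angular": [0, 0, 0]},
    {"claw": 40, "translation": [0, 0, 0], "angular": [0, 0, 0]}
  ]
}}

```text
time: 5.6
tool_pos: [0.5373, 0.3438, 0.1516]
tool_rot: [[-0.984, 0.17, -0.056], [0.179, 0.936, -0.303], [0.001, -0.308, -0.951]]
ft_force: [0.1, -0.2, 1.0]
gripper_width: 0.0397
```

```bash
python3 - <<'E'
from h import *
go((.5375,.342,.154),toolrot(-10.6,18));go((.5333,.3198,.0846),toolrot(-10.6,18)) 
im,c=shot("wrist","w3.png")
a=cv2.imread("pics/w3.png")
for p,th,h,col in(((.5295,.2989,np.radians(-10.6)),.012,.12,(0,0,255)),((.4096,.3207,np.radians(-10.8)),.022,.11,(0,255,0))):
    q=proj(c,corners(p,.095,th,h))
    for i,j in((4,5),(4,6),(5,7),(6,7)): cv2.line(a,tuple(map(int,q[i])),tuple(map(int,q[j])),col,1)
cv2.imwrite("pics/w3b.png",a)
E
```

```text
t 5.6 d [ 0.2 -1.8  2.4] rot [-0.06 -0.05 -0.29] F [ 0.1 -0.2  1. ] w 39.7
t 5.6 d [ -4. -24. -67.] rot [-0.06 -0.05 -0.29] F [ 0.1 -0.2  1. ] w 39.7
```

View pics/w3b.png

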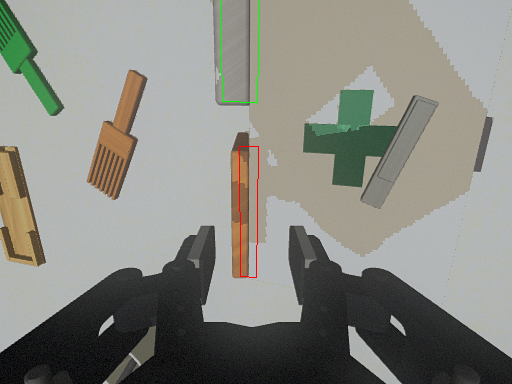

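The jaws are centred at column 251, but the mirror's top edge is at ≈240. That puts the mirror about 7 mm towards −y of the tool axis, so I'll correct for it in the descent.

>>> {"name": "apply_moves", "arguments": {
  "deltas": [
    {"claw": 40, "translation": [-2, -11, -7], "angular": [0, 0, -0.3]},
    {"claw": 40, "translation": [-1, -7, -20], "angular": [0, 0, 0]},
    {"claw": 40, "translation": [-1, -6, -20], "angular": [0, 0, 0]},
    {"claw": 40, "translation": [-1, -5, -18], "angular": [0, 0, 0]},
    {"claw": 40, "translation": [0, 0, 0], "angular": [0, 0, 0]}
  ]
}}

```text
time: 6.07
tool_pos: [0.5358, 0.3156, 0.0948]
tool_rot: [[-0.983, 0.179, -0.043], [0.184, 0.937, -0.296], [-0.013, -0.299, -0.954]]
ft_force: [-1.0, 1.1, -0.5]
gripper_width: 0.0399
```

```bash
python3 - <<'E'
from h import *
go((.5321,.3158,.0862),toolrot(-10.6,18)) 
im,c=shot("wrist","w4.png")
E
```

```text
t 6.07 d [-3.7  0.2 -8.6] rot [-0.44  0.82  0.  ] F [-1.   1.1 -0.5] w 39.9
```

View pics/w4.png

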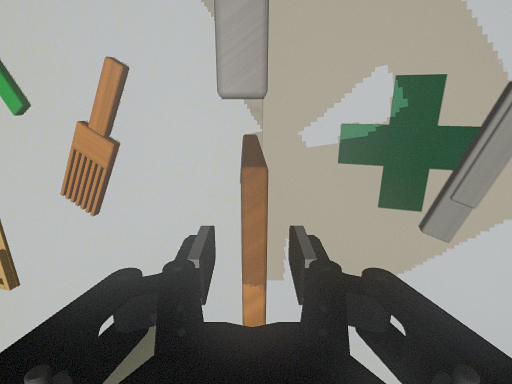

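>>> {"name": "apply_moves", "arguments": {
  "deltas": [
    {"claw": 40, "translation": [-3, -2, -8], "angular": [-0.4, 0.8, 0]},
    {"claw": 40, "translation": [-1, 0, -1], "angular": [0, 0, 0]},
    {"claw": 8, "translation": [0, 0, 0], "angular": [0, 0, 0]},
    {"claw": 8, "translation": [0, 0, 0], "angular": [0, 0, 0]},
    {"claw": 8, "translation": [0, 0, 0], "angular": [0, 0, 0]},
    {"claw": 8, "translation": [0, 0, 0], "angular": [0, 0, 0]},
    {"claw": 8, "translation": [0, 0, 0], "angular": [0, 0, 0]}
  ],
  "grip_force": 45
}}

```text
time: 6.7
tool_pos: [0.536, 0.3162, 0.0947]
tool_rot: [[-0.983, 0.177, -0.046], [0.183, 0.936, -0.3], [-0.01, -0.304, -0.953]]
ft_force: [-0.9, -0.7, -1.7]
gripper_width: 0.0107
```

```bash
python3 - <<'E'
from h import *
s=manip.sense();print(s["ft_force"],s["tool_pos"],s["gripper_width"]); go((.5321,.3138,.0862),toolrot(-10.6,18)) 
E
```

```text
[-0.8763048  -0.70233032 -1.66329334] [0.53595148 0.31618763 0.09472811] 0.010677115428622787
t 6.7 d [-3.9 -2.4 -8.5] rot [-0.2   0.63 -0.07] F [-0.9 -0.7 -1.7] w 10.7
```

```bash
python3 - <<'E'
from h import *
s=manip.sense();print(s["q"].round(1),s["joint_vel"].round(2))
E
```

```text
[ 26.   26.2  90.4 -15.   74.3 -47.9] [-0.01 -0.01  0.12 -0.05  0.11 -0.  ]
```

>>> {"name": "apply_moves", "arguments": {
  "deltas": [
    {"claw": 8, "translation": [0, 1, 6], "angular": [0, 0, 0]},
    {"claw": 8, "translation": [0, 0, 6], "angular": [0, 0, 0]},
    {"claw": 8, "translation": [0, 0, 0], "angular": [0, 0, 0]}
  ]
}}

```text
time: 6.95
tool_pos: [0.5358, 0.3179, 0.1074]
tool_rot: [[-0.983, 0.177, -0.046], [0.183, 0.937, -0.299], [-0.01, -0.302, -0.953]]
ft_force: [0.3, -0.0, -0.8]
gripper_width: 0.011
```

```bash
cat >> h.py <<'E'
def wood(fn,r0=100,r1=330,c0=215,c1=290):
    a=cv2.cvtColor(cv2.imread("pics/"+fn),cv2.COLOR_BGR2HSV)[r0:r1,c0:c1]
    m=(a[...,1]>90)&(a[...,0]<22); print(fn,"n",m.sum())
    for r in range(0,r1-r0,15):
        x=np.where(m[r])[0]
        if len(x): print(r+r0,x.min()+c0,x.max()+c0,end="; ")
    print()
E
python3 - <<'E'
from h import *
shot("wrist","w5.png"); wood("w4.png"); wood("w5.png")
E
```

```text
w4.png n 3911
145 256 256; 160 260 260; 175 241 267; 190 242 267; 205 242 267; 220 242 266; 235 242 266; 250 242 266; 265 243 266; 280 243 265; 295 243 265; 310 243 265; 325 243 261; 
w5.png n 4058
160 260 260; 175 239 264; 190 239 264; 205 240 264; 220 240 264; 235 239 264; 250 240 263; 265 240 263; 280 241 263; 295 240 274; 310 232 285; 325 215 266;
```

>>> {"name": "apply_moves", "arguments": {
  "deltas": [
    {"claw": 8, "translation": [0, 0, 15], "angular": [0, 0, 0]},
    {"claw": 8, "translation": [0, 0, 20], "angular": [0, 0, 0]},
    {"claw": 8, "translation": [0, 0, 20], "angular": [0, 0, 0]},
    {"claw": 8, "translation": [0, 0, 0], "angular": [0, 0, 0]}
  ]
}}

```text
time: 7.33
tool_pos: [0.5347, 0.3178, 0.1654]
tool_rot: [[-0.983, 0.176, -0.048], [0.182, 0.937, -0.299], [-0.008, -0.303, -0.953]]
ft_force: [1.2, 0.9, -0.2]
gripper_width: 0.0111
```

```bash
python3 - <<'E'
from h import *
im,c=shot("wrist","w6.png"); wood("w6.png"); print(manip.sense()["ft_force"])
E
```

```text
w6.png n 4060
175 239 264; 190 239 264; 205 239 264; 220 240 264; 235 240 264; 250 240 263; 265 240 263; 280 239 264; 295 240 263; 310 228 263; 325 219 265; 
[ 0.66777699  0.58529218 -2.07336788]
```

Mirror is held: its image stays fixed in the hand while the background moves. Next I'll carry it above the narrow slot, bringing it to vertical on the way.

>>> {"name": "apply_moves", "arguments": {
  "deltas": [
    {"claw": 8, "translation": [0, 0, 30], "angular": [0, 0, 0]},
    {"claw": 8, "translation": [0, -5, 35], "angular": [0, 0, 0]},
    {"claw": 8, "translation": [0, -20, 20], "angular": [1, 0, 0]},
    {"claw": 8, "translation": [-4, -35, 0], "angular": [2, 0, 0]},
    {"claw": 8, "translation": [-4, -40, 0], "angular": [2, 0, 0]},
    {"claw": 8, "translation": [-4, -40, 0], "angular": [2, 0, 0]},
    {"claw": 8, "translation": [-4, -40, 0], "angular": [2, 0, 0]},
    {"claw": 8, "translation": [-4, -40, 0], "angular": [2, 0, 0]},
    {"claw": 8, "translation": [-4, -40, 0], "angular": [2, 0, 0]},
    {"claw": 8, "translation": [-4, -40, 0], "angular": [2, 0, 0]},
    {"claw": 8, "translation": [-4, -40, 0], "angular": [2, 0, 0]},
    {"claw": 8, "translation": [-4, -40, 0], "angular": [1, 0, 0]},
    {"claw": 8, "translation": [-4, -40, 0], "angular": [0, 0, 0]},
    {"claw": 8, "translation": [-4, -40, 0], "angular": [0, 0, 0]},
    {"claw": 8, "translation": [-4, -40, 0], "angular": [0, 0, 0]},
    {"claw": 8, "translation": [-4, -40, 0], "angular": [0, 0, 0]},
    {"claw": 8, "translation": [-4, -40, 0], "angular": [0, 0, 0]},
    {"claw": 8, "translation": [-4, -40, 0], "angular": [0, 0, 0]},
    {"claw": 8, "translation": [-4, -30, 0], "angular": [0, 0, 0]},
    {"claw": 8, "translation": [0, 0, 0], "angular": [0, 0, 0]}
  ]
}}

```text
time: 9.05
tool_pos: [0.4498, -0.3541, 0.2336]
tool_rot: [[-0.984, 0.168, -0.062], [0.166, 0.986, 0.027], [0.066, 0.017, -0.998]]
ft_force: [-0.4, 0.8, -1.2]
gripper_width: 0.0111
```

```bash
python3 - <<'E'
from h import *
go((.4643,-.4159,.25),toolrot(-14.5)); shot("wrist","w7.png"); wood("w7.png",r1=300); print(manip.sense()["tool_pos"])
E
```

```text
t 9.05 d [ 14.5 -61.8  16.4] rot [-1.72 -3.51 -4.88] F [-0.4  0.8 -1.2] w 11.1
w7.png n 7528
145 244 259; 160 215 289; 175 215 289; 190 215 286; 205 215 289; 220 215 289; 235 215 289; 250 236 263; 265 240 272; 280 231 276; 295 240 269; 
[ 0.45000366 -0.35181842  0.23321498]
```

>>> {"name": "apply_moves", "arguments": {
  "deltas": [
    {"claw": 8, "translation": [4, -20, 4], "angular": [-0.5, -1, -1.5]},
    {"claw": 8, "translation": [4, -20, 0], "angular": [-0.5, -1, -1.5]},
    {"claw": 8, "translation": [4, -18, 0], "angular": [-0.5, -1, -1.5]},
    {"claw": 8, "translation": [3, -6, 0], "angular": [-0.2, -0.5, -0.4]},
    {"claw": 8, "translation": [0, 0, 0], "angular": [0, 0, 0]},
    {"claw": 8, "translation": [0, 0, 0], "angular": [0, 0, 0]}
  ]
}}

```text
time: 9.6
tool_pos: [0.4652, -0.4103, 0.2317]
tool_rot: [[-0.968, 0.249, -0.004], [0.249, 0.968, 0.013], [0.007, 0.012, -1.0]]
ft_force: [0.3, -0.1, -1.4]
gripper_width: 0.0111
```

```bash
python3 - <<'E'
from h import *
go((.4643,-.4159,.23),toolrot(-14.5))
E
```

```text
t 9.6 d [-0.9 -5.6 -1.7] rot [-0.75 -0.22 -0.08] F [ 0.3 -0.1 -1.4] w 11.1
```

>>> {"name": "apply_moves", "arguments": {
  "deltas": [
    {"claw": 8, "translation": [-1, -4, -12], "angular": [-0.7, -0.2, 0]},
    {"claw": 8, "translation": [0, -2, -16], "angular": [0, 0, 0]},
    {"claw": 8, "translation": [0, 0, -10], "angular": [0, 0, 0]},
    {"claw": 8, "translation": [0, 0, 0], "angular": [0, 0, 0]},
    {"claw": 8, "translation": [0, 0, 0], "angular": [0, 0, 0]}
  ]
}}

```text
time: 10.02
tool_pos: [0.4654, -0.4096, 0.1922]
tool_rot: [[-0.97, 0.242, -0.002], [0.242, 0.97, 0.004], [0.003, 0.003, -1.0]]
ft_force: [-0.5, 0.1, -1.8]
gripper_width: 0.0111
```

```bash
python3 - <<'E'
from h import *
go((.4643,-.4159,.20),toolrot(-14.5)); im,c=shot("wrist","w8.png")
a=cv2.imread("pics/w8.png")
g=np.radians(-14.46); r=np.array([.47679,-.36745])
for y in [-75,-58.5,-41.5,-7.5]:
    q=proj(c,[[r[0]+x*np.cos(g)-y/1e3*np.sin(g),r[1]+x*np.sin(g)+y/1e3*np.cos(g),.053] for x in(-.06,.06)])
    cv2.line(a,tuple(map(int,q[0])),tuple(map(int,q[1])),(255,0,0),1); print(y,q.round(1).tolist())
A=a[70:330,140:390]; A=cv2.resize(A,None,fx=2,fy=2,interpolation=cv2.INTER_CUBIC)
shot("scene","s8.png"); b=cv2.imread("pics/s8.png")[120:220,120:215]; b=cv2.resize(b,None,fx=3,fy=3,interpolation=cv2.INTER_CUBIC)
O=np.zeros((520,790,3),np.uint8);O[:,:500]=A;O[:300,502:502+285]=b; cv2.imwrite("pics/c8.png",O)
E
```

```text
t 10.02 d [-1.1 -6.3  7.8] rot [-0.22 -0.12 -0.52] F [-0.5  0.1 -1.8] w 11.1
-75 [[219.4, 118.0], [222.0, 232.6]]
-58.5 [[236.6, 118.1], [237.4, 232.7]]
-41.5 [[254.3, 118.3], [253.2, 232.8]]
-7.5 [[289.7, 118.6], [284.7, 233.0]]
```

View pics/c8.png

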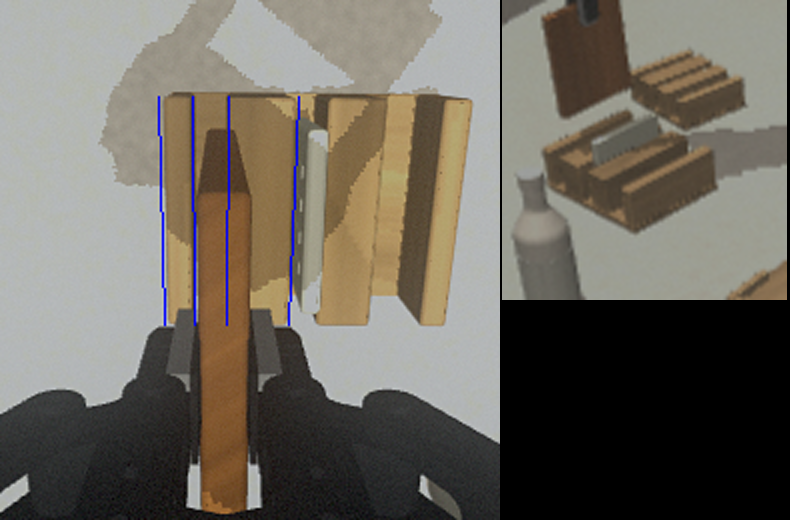

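Mirror hangs vertical, with its bottom end at px ≈(250.5,135). The narrow slot opening is centred at ≈245.4, so the mirror must move about 5 mm towards −y. My rack model's lines match the picture.

>>> {"name": "apply_moves", "arguments": {
  "deltas": [
    {"claw": 8, "translation": [-1, -6, 0], "angular": [-0.2, 0, -0.5]},
    {"claw": 8, "translation": [0, 0, 0], "angular": [0, 0, 0]},
    {"claw": 8, "translation": [0, 0, 0], "angular": [0, 0, 0]}
  ]
}}

```text
time: 10.37
tool_pos: [0.4652, -0.417, 0.195]
tool_rot: [[-0.968, 0.251, 0.001], [0.251, 0.968, -0.004], [-0.001, -0.003, -1.0]]
ft_force: [-0.3, 0.4, -1.3]
gripper_width: 0.0109
```

```bash
python3 - <<'E'
from h import *
go((.4645,-.4149,.19),toolrot(-14.5)); s=manip.sense(); print(s["tool_pos"],s["joint_vel"].round(2))
E
```

```text
t 10.37 d [-0.7  2.1 -5. ] rot [0.21 0.03 0.01] F [-0.3  0.4 -1.3] w 10.9
[ 0.46523868 -0.41702374  0.19502551] [-0.41 -0.15 -0.94 -0.44 -0.2   0.  ]
```

>>> {"name": "apply_moves", "arguments": {
  "deltas": [
    {"claw": 8, "translation": [0, 2, -12], "angular": [0.2, 0, 0]},
    {"claw": 8, "translation": [0, 0, -12], "angular": [0, 0, 0]},
    {"claw": 8, "translation": [0, 0, -8], "angular": [0, 0, 0]},
    {"claw": 8, "translation": [0, 0, 0], "angular": [0, 0, 0]},
    {"claw": 8, "translation": [0, 0, 0], "angular": [0, 0, 0]}
  ]
}}

```text
time: 10.78
tool_pos: [0.465, -0.4151, 0.1599]
tool_rot: [[-0.968, 0.251, 0.001], [0.251, 0.968, -0.0], [-0.001, 0.0, -1.0]]
ft_force: [0.7, -0.6, -2.0]
gripper_width: 0.0111
```

```bash
python3 - <<'E'
from h import *
go((.4645,-.4149,.155),toolrot(-14.5)); s=manip.sense(); print(s["tool_pos"],s["joint_vel"].round(2))
E
```

```text
t 10.78 d [-0.5  0.2 -4.9] rot [0.   0.05 0.06] F [ 0.7 -0.6 -2. ] w 11.1
[ 0.46500814 -0.41514543  0.15989743] [ 0.04  1.17  1.25  0.06 -0.42 -0.03]
```

>>> {"name": "apply_moves", "arguments": {
  "deltas": [
    {"claw": 8, "translation": [0, 0, -4], "angular": [0, 0, 0]},
    {"claw": 8, "translation": [0, 0, -4], "angular": [0, 0, 0]},
    {"claw": 8, "translation": [0, 0, -4], "angular": [0, 0, 0]},
    {"claw": 8, "translation": [0, 0, -4], "angular": [0, 0, 0]},
    {"claw": 8, "translation": [0, 0, 0], "angular": [0, 0, 0]}
  ]
}}

```text
time: 11.2
tool_pos: [0.465, -0.415, 0.1419]
tool_rot: [[-0.968, 0.251, 0.001], [0.251, 0.968, 0.0], [-0.0, 0.0, -1.0]]
ft_force: [-0.1, 0.2, -1.5]
gripper_width: 0.0111
```

```bash
python3 - <<'E'
from h import *
go((.4645,-.4149,.105),toolrot(-14.5)); s=manip.sense(); print(s["tool_pos"],s["ft_force"].round(1),s["torque"].round(2))
im,c=shot("wrist","w9.png"); wood("w9.png",r0=140,r1=240)
a=cv2.imread("pics/w9.png")
cv2.imwrite("pics/c9.png",cv2.resize(a[80:240,180:330],None,fx=3.5,fy=3.5,interpolation=cv2.INTER_CUBIC))
E
```

```text
t 11.2 d [ -0.5   0.1 -36.9] rot [-0.02  0.03  0.05] F [-0.1  0.2 -1.5] w 11.1
[ 0.46495625 -0.41500677  0.14191317] [-0.1  0.2 -1.5] [ 0.04 -0.   -0.06]
w9.png n 6060
140 223 289; 155 223 289; 170 224 289; 185 224 289; 200 225 289; 215 225 289; 230 225 289;
```

View pics/c9.png

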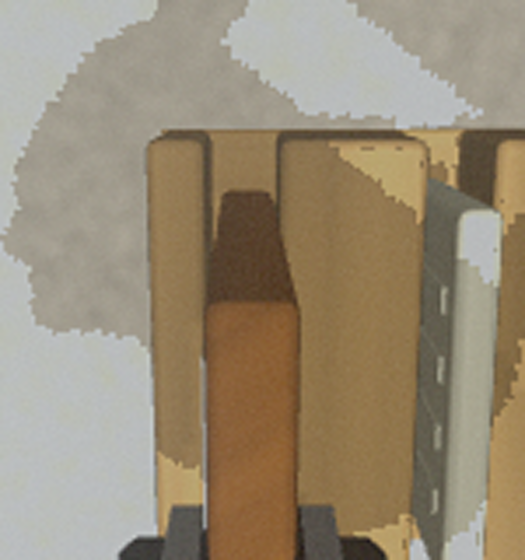

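Mirror's lower end sits inside the narrow slot, slightly towards +y (crop gap left 9 px, right 2 px). I'll nudge it −1 mm and continue down slowly.

>>> {"name": "apply_moves", "arguments": {
  "deltas": [
    {"claw": 8, "translation": [-2, -1.2, -3], "angular": [0, 0, 0]},
    {"claw": 8, "translation": [0, 0, -5], "angular": [0, 0, 0]},
    {"claw": 8, "translation": [0, 0, -5], "angular": [0, 0, 0]},
    {"claw": 8, "translation": [0, 0, -5], "angular": [0, 0, 0]},
    {"claw": 8, "translation": [0, 0, -4], "angular": [0, 0, 0]},
    {"claw": 8, "translation": [0, 0, -3], "angular": [0, 0, 0]},
    {"claw": 8, "translation": [0, 0, -2], "angular": [0, 0, 0]},
    {"claw": 8, "translation": [0, 0, 0], "angular": [0, 0, 0]}
  ]
}}

```text
time: 11.92
tool_pos: [0.463, -0.4168, 0.1129]
tool_rot: [[-0.968, 0.251, 0.001], [0.251, 0.968, -0.001], [-0.002, -0.0, -1.0]]
ft_force: [-0.4, 0.7, -1.3]
gripper_width: 0.0109
```

>>> {"name": "apply_moves", "arguments": {
  "deltas": [
    {"claw": 8, "translation": [0, 0, -2], "angular": [0, 0, 0]},
    {"claw": 8, "translation": [0, 0, -2], "angular": [0, 0, 0]},
    {"claw": 8, "translation": [0, 0, -1.5], "angular": [0, 0, 0]},
    {"claw": 8, "translation": [0, 0, 0], "angular": [0, 0, 0]}
  ]
}}

```text
time: 12.25
tool_pos: [0.4632, -0.4169, 0.1071]
tool_rot: [[-0.968, 0.251, 0.002], [0.251, 0.968, -0.001], [-0.002, -0.001, -1.0]]
ft_force: [-0.1, 0.4, -2.5]
gripper_width: 0.011
```

>>> {"name": "apply_moves", "arguments": {
  "deltas": [
    {"claw": 8, "translation": [0, 0, -1.5], "angular": [0, 0, 0]},
    {"claw": 8, "translation": [0, 0, -1.5], "angular": [0, 0, 0]},
    {"claw": 8, "translation": [0, 0, 0], "angular": [0, 0, 0]}
  ]
}}

```text
time: 12.5
tool_pos: [0.4637, -0.418, 0.1067]
tool_rot: [[-0.968, 0.251, 0.002], [0.251, 0.968, -0.003], [-0.003, -0.003, -1.0]]
ft_force: [0.1, -0.0, -1.9]
gripper_width: 0.0108
```

>>> {"name": "apply_moves", "arguments": {
  "deltas": [
    {"claw": 8, "translation": [0, 0, -3], "angular": [0, 0, 0]},
    {"claw": 8, "translation": [0, 0, 0], "angular": [0, 0, 0]}
  ]
}}

```text
time: 12.67
tool_pos: [0.464, -0.4189, 0.1063]
tool_rot: [[-0.968, 0.251, 0.003], [0.251, 0.968, -0.005], [-0.004, -0.004, -1.0]]
ft_force: [0.4, 1.3, -2.2]
gripper_width: 0.0108
```

>>> {"name": "apply_moves", "arguments": {
  "deltas": [
    {"claw": 8, "translation": [0, 0, -2.5], "angular": [0, 0, 0]},
    {"claw": 8, "translation": [0, 0, 0], "angular": [0, 0, 0]}
  ]
}}

```text
time: 12.83
tool_pos: [0.4643, -0.419, 0.1061]
tool_rot: [[-0.968, 0.251, 0.003], [0.251, 0.968, -0.004], [-0.004, -0.003, -1.0]]
ft_force: [-0.2, 1.2, -2.6]
gripper_width: 0.0107
```

```bash
python3 - <<'E'
from h import *
s=manip.sense(); print(s["q"].round(2),s["joint_efforts"].round(2),s["ft_force"].round(2),s["torque"].round(2))
E
```

```text
[-5.2430e+01  1.8510e+01  9.7770e+01 -2.0000e-02  6.3420e+01 -1.2788e+02] [-1.070e+00 -4.498e+01 -3.161e+01 -4.400e-01 -3.500e-01 -2.000e-02] [-0.2   1.24 -2.56] [ 0.4  -0.03  0.03]
```

>>> {"name": "apply_moves", "arguments": {
  "deltas": [
    {"claw": 8, "translation": [0, 2, -6], "angular": [0, 0, 0]}
  ]
}}

```text
time: 12.92
tool_pos: [0.4646, -0.4195, 0.1056]
tool_rot: [[-0.968, 0.25, 0.002], [0.25, 0.968, -0.009], [-0.004, -0.008, -1.0]]
ft_force: [-19.8, 10.2, 53.4]
gripper_width: 0.0107
```

```bash
python3 - <<'E'
from h import *
s=manip.sense(); print(s["q"].round(2),s["joint_efforts"].round(2),s["ft_force"].round(2),s["torque"].round(2))
shot("wrist","w10.png"); s=manip.sense(); print(s["tool_pos"],s["ft_force"].round(2)); wood("w10.png",r0=140,r1=240)
a=cv2.imread("pics/w10.png"); print(cv2.imread("pics/w9.png")[130:170:4,236:262:2].mean(2).astype(int)); print(a[130:170:4,236:262:2].mean(2).astype(int))
E
```

```text
[ -52.35   18.55   97.79   -0.24   63.2  -127.75] [  4.32 -13.26 -14.     2.01  -4.8   -0.13] [-19.81  10.23  53.36] [ 1.88  3.11 -0.06]
[ 0.46479449 -0.41944068  0.10582889] [-12.1    7.98  27.65]
w10.png n 5927
140 224 289; 155 225 289; 170 225 289; 185 226 289; 200 226 289; 215 227 289; 230 227 289; 
[[112  75  90 118 113 117 114 114 115 111 115 105  86]
 [109  78  88 114 117  82  88  88  88  88 110 106  89]
 [106  78  91 122  68  71  64  69  73  69  64  77  94]
 [107  79  78  78  67  66  62  68  61  65  71  63  89]
 [106  72  78  66  66  67  61  61  69  66  65  65  88]
 [109  81  78  69  64  59  64  67  63  65  66  65  56]
 [105  82  63  63  67  62  66  64  66  61  66  66  61]
 [105  82  66  67  65  66  68  64  61  58  68  56  65]
 [105  85  65  64  66  64  63  59  69  60  60  61  56]
 [107  81  63  72  81  76  74  78  75  77  72  76  73]]
[[123 122 115 102  75 123 122 124 124 119 122 122 123]
 [124 122 117 102  72  96  81  80  78  81  82 102 120]
 [124 124 117 102  69  75  73  72  72  74  74  71 101]
 [122 122 115 103  69  67  70  70  67  74  69  71  68]
 [125 120 116 102  66  74  66  69  67  72  68  73  69]
 [122 120 116  74  69  73  64  65  68  69  67  70  67]
 [124 117 116  64  68  70  66  65  60  65  67  66  67]
 [119 119  90  64  65  67  70  69  68  69  71  69  70]
 [122 118  72  68  70  68  72  67  64  67  66  65  64]
 [122 107  71  82  83  84  86  82  82  83  79  79  78]]
```

The mirror is on the slot floor: the last push met resistance at TCP z ≈ 0.106, as predicted. I'll relieve the load, release and go up.

>>> {"name": "apply_moves", "arguments": {
  "deltas": [
    {"claw": 8, "translation": [-1, 2.5, 0.5], "angular": [-0.5, 0.2, 0]},
    {"claw": 8, "translation": [0, 0, 0], "angular": [0, 0, 0]}
  ]
}}

```text
time: 13.13
tool_pos: [0.4644, -0.4178, 0.1083]
tool_rot: [[-0.968, 0.251, 0.001], [0.251, 0.968, -0.02], [-0.006, -0.019, -1.0]]
ft_force: [0.1, 0.1, -1.0]
gripper_width: 0.0112
```

>>> {"name": "apply_moves", "arguments": {
  "deltas": [
    {"claw": 40, "translation": [0, 0, 0], "angular": [0, 0, 0]},
    {"claw": 40, "translation": [0, 0, 0], "angular": [0, 0, 0]},
    {"claw": 40, "translation": [0, 0, 0], "angular": [0, 0, 0]},
    {"claw": 40, "translation": [0, 0, 10], "angular": [0, 0, 0]},
    {"claw": 40, "translation": [0, 0, 20], "angular": [0, 0, 0]},
    {"claw": 40, "translation": [0, 0, 30], "angular": [0, 0, 0]},
    {"claw": 40, "translation": [0, 0, 35], "angular": [0, 0, 0]},
    {"claw": 40, "translation": [0, 0, 35], "angular": [0, 0, 0]},
    {"claw": 40, "translation": [0, 0, 0], "angular": [0, 0, 0]}
  ]
}}

```text
time: 13.88
tool_pos: [0.462, -0.4155, 0.2392]
tool_rot: [[-0.968, 0.25, -0.004], [0.25, 0.968, -0.014], [0.001, -0.015, -1.0]]
ft_force: [-0.1, -0.4, 0.7]
gripper_width: 0.0397
```

```bash
python3 - <<'E'
from h import *
im,c=shot("wrist","w11.png"); s=manip.sense(); print(s["tool_pos"])
a=cv2.imread("pics/w11.png"); hs=cv2.cvtColor(a,cv2.COLOR_BGR2HSV); m=(hs[...,1]>140)&(hs[...,0]<16)
m[:, :200]=0; m[:,300:]=0
n,l,st,ce=cv2.connectedComponentsWithStats(m.astype(np.uint8)); i=1+st[1:,4].argmax(); print(st[i],ce[i])
g=np.radians(-14.46); u=np.array([np.cos(g),np.sin(g)]); v=np.array([-u[1],u[0]]); o=np.array([.4643,-.4159])
q=proj(c,[np.r_[o+x*u+y*v,.128] for x,y in((-.0475,-.006),(-.0475,.006),(.0475,-.006),(.0475,.006))]); print("expected top corners",q.round(1).tolist())
for r in range(st[i][1],st[i][1]+st[i][3],12): x=np.where(l[r]==i)[0]; print(r,x.min(),x.max(),end="; ")
E
```

```text
[ 0.46124182 -0.41453497  0.23601292]
[245 137  13  46 323] [251.78328173 159.97213622]
expected top corners [[247.3, 136.2], [261.0, 136.2], [247.9, 234.8], [260.2, 234.9]]
137 253 253; 149 247 255; 161 248 257; 173 249 257;
```

>>> {"name": "apply_moves", "arguments": {
  "deltas": [
    {"claw": 52, "translation": [-2, 35, 5], "angular": [0, 0, 0]},
    {"claw": 52, "translation": [-2, 41, 5], "angular": [0, 0, 0]},
    {"claw": 52, "translation": [-2, 41, 0], "angular": [0, 0, 0]},
    {"claw": 52, "translation": [-2, 41, 0], "angular": [0, 0, 0]},
    {"claw": 52, "translation": [-2, 41, 0], "angular": [0, 0, 0]},
    {"claw": 52, "translation": [-2, 41, 0], "angular": [0, 0, 0]},
    {"claw": 52, "translation": [-2, 41, 0], "angular": [0, 0, 0.5]},
    {"claw": 52, "translation": [-2, 41, 0], "angular": [-1, 0, 0.5]},
    {"claw": 52, "translation": [-2, 41, 0], "angular": [-1.5, 0, 0.5]},
    {"claw": 52, "translation": [-2, 41, 0], "angular": [-1.5, 0, 0.5]},
    {"claw": 52, "translation": [-2, 41, 0], "angular": [-1.5, 0.2, 0.5]},
    {"claw": 52, "translation": [-2, 41, 0], "angular": [-1.5, 0.3, 0.5]},
    {"claw": 52, "translation": [-2, 41, 0], "angular": [-1.5, 0.3, 0.5]},
    {"claw": 52, "translation": [-2, 41, 0], "angular": [-1.5, 0.3, 0]},
    {"claw": 52, "translation": [-2, 41, 0], "angular": [-1.5, 0.3, 0]},
    {"claw": 52, "translation": [-2, 41, 0], "angular": [-1.5, 0.3, 0]},
    {"claw": 52, "translation": [-2, 41, 0], "angular": [-1.5, 0.3, 0]},
    {"claw": 52, "translation": [-2, 41, -5], "angular": [-1.5, 0.3, 0]},
    {"claw": 52, "translation": [-2, 30, -5], "angular": [-1, 0.3, 0]},
    {"claw": 52, "translation": [0, 0, 0], "angular": [0, 0, 0]}
  ]
}}

```text
time: 15.6
tool_pos: [0.4055, 0.3611, 0.2204]
tool_rot: [[-0.981, 0.185, -0.056], [0.193, 0.928, -0.318], [-0.007, -0.322, -0.947]]
ft_force: [0.8, 0.0, -0.6]
gripper_width: 0.0521
```

```bash
python3 - <<'E'
from h import *
go((.4183,.350,.16),toolrot(-10.8,18)); print(manip.sense()["tool_pos"])
E
```

```text
t 15.6 d [ 12.8 -11.1 -60.4] rot [0.87 0.23 0.31] F [ 0.8  0.  -0.6] w 52.1
[0.40548424 0.36105475 0.22042104]
```

>>> {"name": "apply_moves", "arguments": {
  "deltas": [
    {"claw": 52, "translation": [5, -4, -25], "angular": [0.8, 0.2, 0.3]},
    {"claw": 52, "translation": [5, -4, -25], "angular": [0, 0, 0]},
    {"claw": 52, "translation": [3, -3, -12], "angular": [0, 0, 0]},
    {"claw": 52, "translation": [0, 0, 0], "angular": [0, 0, 0]},
    {"claw": 52, "translation": [0, 0, 0], "angular": [0, 0, 0]}
  ]
}}

```text
time: 16.02
tool_pos: [0.4166, 0.351, 0.1527]
tool_rot: [[-0.983, 0.171, -0.06], [0.182, 0.934, -0.307], [0.004, -0.313, -0.95]]
ft_force: [0.2, -0.4, 0.9]
gripper_width: 0.0519
```

```bash
python3 - <<'E'
from h import *
go((.4183,.350,.1485),toolrot(-10.8,18)); 
im,c=shot("wrist","w12.png"); a=cv2.imread("pics/w12.png")
for dp,col in(((0,0),(0,0,255)),((.002,-.006),(0,255,0))):
    q=proj(c,corners((.4096+dp[0],.3207+dp[1],np.radians(-10.8)),.095,.022,.11)+[0,0,.0026*(dp[0]>0)])
    for i,j in((4,5),(4,6),(5,7),(6,7)): cv2.line(a,tuple(map(int,q[i])),tuple(map(int,q[j])),col,1)
cv2.imwrite("pics/w12b.png",cv2.resize(a[70:370,90:410],None,fx=2,fy=2,interpolation=cv2.INTER_CUBIC))
E
```

```text
t 16.02 d [ 1.7 -1.  -4.2] rot [ 0.21 -0.26 -0.34] F [ 0.2 -0.4  0.9] w 51.9
```

View pics/w12b.png

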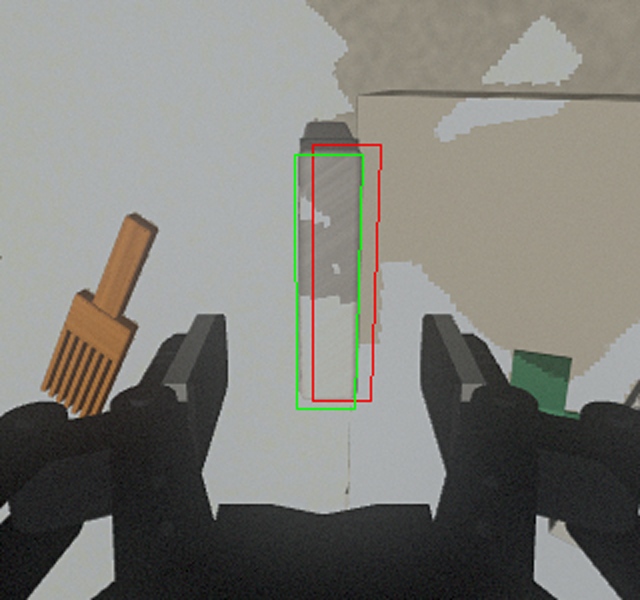

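Tin's top face is centred at px ≈(254,206) between the jaws (centre 251.6), matching the corrected green outline. Descending along the tilt.

>>> {"name": "apply_moves", "arguments": {
  "deltas": [
    {"claw": 52, "translation": [-1, -5, -18], "angular": [0.2, -0.2, -0.3]},
    {"claw": 52, "translation": [-1, -6, -20], "angular": [0, 0, 0]},
    {"claw": 52, "translation": [-1, -5, -16], "angular": [0, 0, 0]},
    {"claw": 52, "translation": [-1, -2, -6], "angular": [0, 0, 0]},
    {"claw": 52, "translation": [0, 0, 0], "angular": [0, 0, 0]}
  ]
}}

```text
time: 16.48
tool_pos: [0.4165, 0.3342, 0.0989]
tool_rot: [[-0.982, 0.183, -0.048], [0.189, 0.936, -0.296], [-0.01, -0.3, -0.954]]
ft_force: [-0.2, -0.6, -0.1]
gripper_width: 0.052
```

```bash
python3 - <<'E'
from h import *
go((.4125,.331,.0857),toolrot(-10.8,18)) 
E
```

```text
t 16.48 d [ -4.   -3.2 -13.2] rot [-0.43  0.64  0.07] F [-0.2 -0.6 -0.1] w 52.0
```

>>> {"name": "apply_moves", "arguments": {
  "deltas": [
    {"claw": 52, "translation": [-3, -3, -10], "angular": [-0.4, 0.6, 0]},
    {"claw": 52, "translation": [0, 0, 0], "angular": [0, 0, 0]}
  ]
}}

```text
time: 16.65
tool_pos: [0.4145, 0.3318, 0.0907]
tool_rot: [[-0.982, 0.18, -0.055], [0.189, 0.935, -0.302], [-0.003, -0.307, -0.952]]
ft_force: [-0.8, 0.2, -0.5]
gripper_width: 0.0521
```

```bash
python3 - <<'E'
from h import *
go((.4125,.331,.0857),toolrot(-10.8,18)) 
E
```

```text
t 16.65 d [-2.  -0.8 -5. ] rot [-0.12  0.18  0.08] F [-0.8  0.2 -0.5] w 52.1
```

Good enough depth (≈21 mm plus pad); one more small step, then close.

>>> {"name": "apply_moves", "arguments": {
  "deltas": [
    {"claw": 52, "translation": [-2, -1, -5], "angular": [0, 0, 0]},
    {"claw": 52, "translation": [0, 0, 0], "angular": [0, 0, 0]},
    {"claw": 17, "translation": [0, 0, 0], "angular": [0, 0, 0]},
    {"claw": 17, "translation": [0, 0, 0], "angular": [0, 0, 0]},
    {"claw": 17, "translation": [0, 0, 0], "angular": [0, 0, 0]},
    {"claw": 17, "translation": [0, 0, 0], "angular": [0, 0, 0]},
    {"claw": 17, "translation": [0, 0, 0], "angular": [0, 0, 0]}
  ],
  "grip_force": 60
}}

```text
time: 17.23
tool_pos: [0.414, 0.332, 0.0884]
tool_rot: [[-0.982, 0.181, -0.051], [0.188, 0.935, -0.3], [-0.006, -0.305, -0.952]]
ft_force: [0.0, -0.3, -0.8]
gripper_width: 0.0211
```

>>> {"name": "apply_moves", "arguments": {
  "deltas": [
    {"claw": 17, "translation": [0, 0, 8], "angular": [0, 0, 0]},
    {"claw": 17, "translation": [0, 0, 15], "angular": [0, 0, 0]},
    {"claw": 17, "translation": [0, 0, 25], "angular": [0, 0, 0]},
    {"claw": 17, "translation": [0, 0, 0], "angular": [0, 0, 0]}
  ]
}}

```text
time: 17.57
tool_pos: [0.4126, 0.3317, 0.137]
tool_rot: [[-0.982, 0.18, -0.055], [0.188, 0.935, -0.301], [-0.003, -0.306, -0.952]]
ft_force: [1.5, 1.3, -0.6]
gripper_width: 0.0209
```

```bash
python3 - <<'E'
from h import *
go((.4125,.331,.0857),toolrot(-10.8,18)); shot("wrist","w13.png"); print(manip.spot_point("tin","wrist")[:2],manip.find_in("tin","wrist")[:2])
g=cv2.cvtColor(cv2.imread("pics/w13.png"),cv2.COLOR_BGR2GRAY); print(g[100:300:12,225:290:3])
E
```

```text
t 17.57 d [ -0.1  -0.7 -51.3] rot [-0.17  0.2   0.04] F [ 1.5  1.3 -0.6] w 20.9
[{'at': [262.1, 194.4], 'p': 0.58}, {'at': [42.7, 288.4], 'p': 0.33}] [{'at': [249.9, 229.2], 'p': 0.68}]
[[179 181 180 179 179 179 178 180 181 149 153 151 148 146 144 145 149 149
  151 144 144 142]
 [179 179 182 180 180 180 178 178 178 181 147 142 149 146 146 145 147 149
  146 139 141 147]
 [181 180 180 179 178 180 182 180 180 179 180 180 181 147 147 144 141 149
  148 148 146 151]
 [180 180 180 181 182 142 134 134 135 132 137 125 136 143 142 145 147 149
  147 144 147 158]
 [181 179 179 110 100  96  95  96  98  96  94  93  91  91 113 150 147 147
  152 149 151 157]
 [182 183 103  98  98  93  96 100  96  95  97  93  93  90  88  92 148 151
  146 139 151 158]
 [182 118 141 148 148 150 144 146 144 142 137 138 146 143 141 171 153 113
  144 146 130 159]
 [179 115 137 143 138 143 145 147 141 140 138 137 145 145 139 137 124 129
  149 142 114 158]
 [178 117 137 143 143 142 144 144 141 141 143 144 143 140 144 137 119 148
  143 131 124 158]
 [179 126 131 145 145 146 146 143 146 144 142 142 142 138 138 136 118 145
  147 143 148 156]
 [179 140 141 143 142 144 141 137 139 140 141 139 138 140 144 137 120 181
  178 179 155 156]
 [ 84  57 131 141 143 141 140 139 145 143 145 141 140 136 139 131 118  64
   81  83  80 158]
 [ 61  57 134 143 144 141 141 140 138 137 139 139 136 135 138 128  96  52
   85  77  83  82]
 [ 57  51 128 136 138 142 139 137 136 137 139 139 137 138 134 127  74  53
   51  82  78  79]
 [ 57  47 129 135 142 138 140 138 137 135 136 133 136 136 134 125  68  47
   59  52  46  46]
 [ 52  46 164 164 138 135 136 135 136 138 139 136 134 131 131 123  56  54
   53  52  42  41]
 [ 53  36 138 178 176 178 174 172 178 174 177 176 176 176 176 155 105  49
   52  45  50  43]]
```

>>> {"name": "apply_moves", "arguments": {
  "deltas": [
    {"claw": 17, "translation": [0, 0, 30], "angular": [0, 0, 0]},
    {"claw": 17, "translation": [0, -5, 35], "angular": [0, 0, 0]},
    {"claw": 17, "translation": [2, -20, 30], "angular": [1, 0, 0]},
    {"claw": 17, "translation": [5, -35, 5], "angular": [2, 0, 0]},
    {"claw": 17, "translation": [5, -41, 0], "angular": [2, -0.3, 0]},
    {"claw": 17, "translation": [5, -41, 0], "angular": [2, -0.3, 0]},
    {"claw": 17, "translation": [5, -41, 0], "angular": [2, -0.3, 0]},
    {"claw": 17, "translation": [5, -41, 0], "angular": [2, -0.4, -0.5]},
    {"claw": 17, "translation": [5, -41, 0], "angular": [2, -0.4, -0.5]},
    {"claw": 17, "translation": [5, -41, 0], "angular": [2, -0.4, -0.5]},
    {"claw": 17, "translation": [5, -41, 0], "angular": [2, -0.4, -0.5]},
    {"claw": 17, "translation": [5, -41, 0], "angular": [0.5, -0.4, -0.5]},
    {"claw": 17, "translation": [5, -41, 0], "angular": [0, -0.4, -0.5]},
    {"claw": 17, "translation": [5, -41, 0], "angular": [0, 0, -0.5]},
    {"claw": 17, "translation": [5, -41, 0], "angular": [0, 0, 0]},
    {"claw": 17, "translation": [5, -41, 0], "angular": [0, 0, 0]},
    {"claw": 17, "translation": [5, -41, 0], "angular": [0, 0, 0]},
    {"claw": 17, "translation": [5, -41, 0], "angular": [0, 0, 0]},
    {"claw": 17, "translation": [3, -25, 0], "angular": [0, 0, 0]},
    {"claw": 17, "translation": [0, 0, 0], "angular": [0, 0, 0]}
  ]
}}

```text
time: 19.38
tool_pos: [0.469, -0.3436, 0.2058]
tool_rot: [[-0.971, 0.238, -0.036], [0.238, 0.971, 0.016], [0.038, 0.007, -0.999]]
ft_force: [-0.1, 0.6, -2.0]
gripper_width: 0.0208
```

```bash
python3 - <<'E'
from h import *
go((.4893,-.3190,.22),toolrot(-14.5)); print(manip.sense()["tool_pos"])
g=cv2.cvtColor(cv2.imread("pics/w13.png"),cv2.COLOR_BGR2GRAY); print(g[126:182:2,244:256].mean(1).astype(int))
E
```

```text
t 19.38 d [20.3 24.6 14.2] rot [-0.93 -2.03 -0.74] F [-0.1  0.6 -2. ] w 20.8
[ 0.4690141  -0.34364475  0.20581735]
[179 179 179 179 179 135  94  96  97  97  97  97  96  76  97  96  95  96
  94 106 132 137 140 141 140 140 141 142]
```

>>> {"name": "apply_moves", "arguments": {
  "deltas": [
    {"claw": 17, "translation": [10, 13, 3], "angular": [-0.5, -1, -0.4]},
    {"claw": 17, "translation": [10, 12, 0], "angular": [-0.4, -1, -0.3]},
    {"claw": 17, "translation": [0, 0, 0], "angular": [0, 0, 0]},
    {"claw": 17, "translation": [0, 0, 0], "angular": [0, 0, 0]}
  ]
}}

```text
time: 19.72
tool_pos: [0.4861, -0.3175, 0.2012]
tool_rot: [[-0.967, 0.255, -0.009], [0.255, 0.967, 0.01], [0.012, 0.007, -1.0]]
ft_force: [-0.2, 0.5, -2.0]
gripper_width: 0.0204
```

```bash
python3 - <<'E'
from h import *
go((.4893,-.3190,.17),toolrot(-14.5)); im,c=shot("wrist","w14.png")
a=cv2.imread("pics/w14.png"); g=cv2.cvtColor(a,cv2.COLOR_BGR2GRAY)
G=np.radians(-14.46); r=np.array([.47679,-.36745])
for y in [-58.5,-41.5,7.5,36.5,63.5,75]:
    q=proj(c,[[r[0]+x*np.cos(G)-y/1e3*np.sin(G),r[1]+x*np.sin(G)+y/1e3*np.cos(G),.053] for x in(-.06,.06)]); print(y,q.round(1).tolist())
# profile: saturation separates wood from tin/metal
hs=cv2.cvtColor(a,cv2.COLOR_BGR2HSV)
for R in(120,126,132,138,144,150,160,170,190): print(R,"S",hs[R,216:296:2,1].tolist(),"V",hs[R,216:296:2,2].tolist())
E
```

```text
t 19.72 d [  3.2  -1.5 -31.2] rot [-0.55 -0.54  0.27] F [-0.2  0.5 -2. ] w 20.4
-58.5 [[140.7, 122.9], [152.8, 233.8]]
-41.5 [[157.9, 122.7], [168.2, 233.7]]
7.5 [[207.3, 122.4], [212.5, 233.3]]
36.5 [[236.4, 122.2], [238.6, 233.1]]
63.5 [[263.6, 122.0], [263.0, 232.9]]
75 [[275.1, 122.0], [273.4, 232.8]]
120 S [78, 74, 84, 82, 71, 78, 70, 78, 84, 75, 94, 105, 105, 100, 98, 100, 101, 94, 102, 107, 91, 101, 103, 97, 89, 87, 92, 88, 97, 1, 5, 7, 5, 4, 1, 3, 5, 4, 5, 5] V [108, 110, 106, 109, 108, 108, 106, 108, 106, 106, 122, 126, 124, 123, 128, 122, 124, 122, 123, 121, 123, 126, 124, 97, 89, 94, 94, 93, 105, 180, 189, 188, 187, 187, 186, 188, 186, 186, 187, 188]
126 S [108, 108, 111, 105, 103, 103, 105, 107, 103, 110, 73, 107, 99, 112, 106, 106, 107, 107, 98, 105, 103, 107, 97, 72, 97, 100, 109, 105, 104, 103, 89, 29, 29, 30, 33, 3, 5, 3, 7, 5] V [127, 130, 129, 129, 124, 129, 133, 136, 141, 127, 80, 138, 139, 139, 140, 140, 141, 141, 143, 138, 141, 136, 147, 85, 142, 145, 143, 150, 149, 144, 120, 165, 160, 162, 164, 185, 187, 187, 188, 186]
132 S [106, 101, 108, 110, 110, 107, 112, 1
[... 1873 characters left out ...]
25, 23, 19, 17, 22, 19, 19, 20, 16, 19, 16, 22, 19, 21, 20, 18, 17, 18, 17, 21, 17, 20, 19, 27, 27, 28, 36, 29, 28, 30, 27, 29, 29] V [134, 126, 131, 131, 128, 133, 113, 135, 146, 146, 149, 150, 149, 151, 152, 146, 146, 148, 149, 148, 148, 143, 141, 147, 157, 153, 148, 147, 143, 135, 122, 158, 157, 161, 168, 164, 159, 163, 165, 161]
190 S [112, 116, 116, 116, 108, 119, 34, 25, 23, 21, 18, 21, 20, 20, 19, 17, 22, 23, 20, 15, 20, 17, 18, 19, 15, 18, 19, 17, 20, 21, 4, 4, 5, 8, 5, 4, 3, 5, 7, 5] V [168, 165, 161, 160, 166, 176, 112, 133, 144, 156, 157, 155, 155, 150, 151, 149, 150, 153, 153, 153, 152, 153, 153, 157, 157, 154, 159, 153, 140, 134, 188, 186, 187, 189, 188, 188, 187, 186, 189, 186]
```

>>> {"name": "apply_moves", "arguments": {
  "deltas": [
    {"claw": 17, "translation": [3.3, -1.2, -12], "angular": [-0.5, -0.5, 0.3]},
    {"claw": 17, "translation": [0, 0, -18], "angular": [0, 0, 0]},
    {"claw": 17, "translation": [0, 0, -10], "angular": [0, 0, 0]},
    {"claw": 17, "translation": [0, 0, 0], "angular": [0, 0, 0]},
    {"claw": 17, "translation": [0, 0, 0], "angular": [0, 0, 0]}
  ]
}}

```text
time: 20.18
tool_pos: [0.4879, -0.3178, 0.1586]
tool_rot: [[-0.969, 0.248, -0.004], [0.248, 0.969, 0.002], [0.004, 0.001, -1.0]]
ft_force: [0.3, -0.2, -2.1]
gripper_width: 0.0209
```

```bash
cat >> h.py <<'E'
def edges(fn,rows):
    hs=cv2.cvtColor(cv2.imread("pics/"+fn),cv2.COLOR_BGR2HSV)
    for R in rows:
        m=cv2.blur(hs[R-1:R+2,:,1],(1,3))[1]<60
        x=np.where(m[220:272])[0]+220; d=[i for i in range(222,290) if hs[R-1:R+2,i,2].mean()<105 and not m[i]]
        print(R,"metal",(x.min(),x.max()) if len(x) else None,"dark",d)
E
python3 - <<'E'
from h import *
go((.4891,-.3192,.16),toolrot(-14.5)); im,c=shot("wrist","w15.png"); edges("w15.png",range(108,150,4))
G=np.radians(-14.46); r=np.array([.47679,-.36745])
for y in [36.5,63.5]:
    q=proj(c,[[r[0]+x*np.cos(G)-y/1e3*np.sin(G),r[1]+x*np.sin(G)+y/1e3*np.cos(G),.053] for x in(-.06,.06)]); print(y,q.round(1).tolist())
E
```

```text
t 20.18 d [ 1.2 -1.4  1.4] rot [-0.13 -0.21 -0.12] F [ 0.3 -0.2 -2.1] w 20.9
108 metal (np.int64(220), np.int64(271)) dark []
112 metal (np.int64(220), np.int64(271)) dark []
116 metal (np.int64(220), np.int64(271)) dark []
120 metal None dark [222, 223, 224, 225, 226, 227, 228, 229, 230, 231, 232, 233, 234, 235, 266, 267, 268, 269, 270, 271, 272, 273, 274, 275]
124 metal None dark [233, 234, 235, 264, 265]
128 metal None dark [233, 234, 235, 264, 265]
132 metal None dark [233, 234, 235, 264, 265]
136 metal None dark [234, 235, 264, 265]
140 metal (np.int64(236), np.int64(264)) dark [234, 235, 265]
144 metal (np.int64(235), np.int64(265)) dark [234]
148 metal (np.int64(234), np.int64(266)) dark []
36.5 [[235.2, 121.7], [237.1, 249.0]]
63.5 [[267.0, 121.7], [265.0, 249.0]]
```

Tin's lower edge (px 237–263) lies within the slot opening (235–264.5), so I'll lower it slowly.

>>> {"name": "apply_moves", "arguments": {
  "deltas": [
    {"claw": 17, "translation": [1, -0.3, -5], "angular": [-0.1, -0.2, -0.1]},
    {"claw": 17, "translation": [0, 0, -6], "angular": [0, 0, 0]},
    {"claw": 17, "translation": [0, 0, -6], "angular": [0, 0, 0]},
    {"claw": 17, "translation": [0, 0, -5], "angular": [0, 0, 0]},
    {"claw": 17, "translation": [0, 0, 0], "angular": [0, 0, 0]}
  ]
}}

```text
time: 20.65
tool_pos: [0.4899, -0.3194, 0.1373]
tool_rot: [[-0.968, 0.25, 0.003], [0.25, 0.968, -0.003], [-0.004, -0.002, -1.0]]
ft_force: [-0.5, 0.8, -2.2]
gripper_width: 0.0209
```

```bash
python3 - <<'E'
from h import *
go((.4891,-.3192,.098),toolrot(-14.5)); im,c=shot("wrist","w16.png"); edges("w16.png",range(116,152,4))
E
```

```text
t 20.65 d [ -0.8   0.2 -39.3] rot [0.17 0.19 0.  ] F [-0.5  0.8 -2.2] w 20.9
116 metal None dark []
120 metal None dark [233, 234, 235, 266, 267, 268]
124 metal None dark [233, 234, 235, 266, 267, 268]
128 metal None dark [233, 234, 235, 236, 266, 267, 268]
132 metal None dark [233, 234, 235, 236, 266, 267, 268]
136 metal None dark [234, 235, 236, 266, 267, 268]
140 metal (np.int64(236), np.int64(263)) dark [234, 235, 266, 267]
144 metal (np.int64(235), np.int64(265)) dark [234, 266, 267]
148 metal (np.int64(234), np.int64(267)) dark []
```

>>> {"name": "apply_moves", "arguments": {
  "deltas": [
    {"claw": 17, "translation": [0, 0, -6], "angular": [0, 0, 0]},
    {"claw": 17, "translation": [0, 0, -6], "angular": [0, 0, 0]},
    {"claw": 17, "translation": [0, 0, -6], "angular": [0, 0, 0]},
    {"claw": 17, "translation": [0, 0, -6], "angular": [0, 0, 0]},
    {"claw": 17, "translation": [0, 0, -4], "angular": [0, 0, 0]},
    {"claw": 17, "translation": [0, 0, -3], "angular": [0, 0, 0]}
  ]
}}

```text
time: 21.2
tool_pos: [0.4906, -0.3201, 0.1047]
tool_rot: [[-0.968, 0.25, 0.005], [0.25, 0.968, -0.005], [-0.006, -0.003, -1.0]]
ft_force: [-0.4, 0.3, -1.7]
gripper_width: 0.0202
```

>>> {"name": "apply_moves", "arguments": {
  "deltas": [
    {"claw": 17, "translation": [0, 0, -2], "angular": [0, 0, 0]},
    {"claw": 17, "translation": [0, 0, -2], "angular": [0, 0, 0]}
  ]
}}

```text
time: 21.37
tool_pos: [0.4903, -0.3198, 0.0995]
tool_rot: [[-0.968, 0.25, 0.004], [0.25, 0.968, -0.004], [-0.005, -0.003, -1.0]]
ft_force: [0.5, 0.3, -2.3]
gripper_width: 0.0206
```

>>> {"name": "apply_moves", "arguments": {
  "deltas": [
    {"claw": 17, "translation": [0, 0, -2], "angular": [0, 0, 0]},
    {"claw": 17, "translation": [0, 0, -2], "angular": [0, 0, 0]}
  ]
}}

```text
time: 21.53
tool_pos: [0.4906, -0.3204, 0.0977]
tool_rot: [[-0.968, 0.25, 0.004], [0.25, 0.968, -0.004], [-0.005, -0.003, -1.0]]
ft_force: [-7.7, 4.9, 19.9]
gripper_width: 0.0207
```

Floor contact at z ≈ 0.0977, as predicted. Release and rise.

>>> {"name": "apply_moves", "arguments": {
  "deltas": [
    {"claw": 17, "translation": [0, 0, 0], "angular": [0, 0, 0]},
    {"claw": 45, "translation": [0, 0, 0], "angular": [0, 0, 0]},
    {"claw": 45, "translation": [0, 0, 0], "angular": [0, 0, 0]},
    {"claw": 45, "translation": [0, 0, 0], "angular": [0, 0, 0]},
    {"claw": 45, "translation": [0, 0, 12], "angular": [0, 0, 0]},
    {"claw": 45, "translation": [0, 0, 25], "angular": [0, 0, 0]},
    {"claw": 45, "translation": [0, 0, 35], "angular": [0, 0, 0]},
    {"claw": 45, "translation": [0, 0, 35], "angular": [0, 0, 0]},
    {"claw": 60, "translation": [0, 0, 35], "angular": [0, 0, 0]},
    {"claw": 70, "translation": [0, 0, 0], "angular": [0, 0, 0]}
  ]
}}

```text
time: 22.37
tool_pos: [0.4898, -0.3195, 0.2493]
tool_rot: [[-0.968, 0.25, 0.004], [0.25, 0.968, -0.004], [-0.005, -0.003, -1.0]]
ft_force: [1.9, -0.0, 1.3]
gripper_width: 0.0675
```

```bash
python3 - <<'E'
from h import *
im,c=shot("wrist","w17.png"); s=manip.sense(); print(s["time"],s["tool_pos"],s["q"].round(0))
a=cv2.imread("pics/w17.png"); hs=cv2.cvtColor(a,cv2.COLOR_BGR2HSV)
G=np.radians(-14.46); u=np.array([np.cos(G),np.sin(G)]); v=np.array([-u[1],u[0]])
for n,o,t,h in(("mirror",(.4643,-.4159),.006,.128),("tin",(.4893,-.3190),.011,.118)):
    q=proj(c,[np.r_[np.array(o)+x*u+y*v,h] for x,y in((-.0475,-t),(-.0475,t),(.0475,-t),(.0475,t))]); print(n,"expected",q.round(1).tolist())
for R in(160,175,190): print(R,"H",hs[R,170:280:2,0].tolist(),"S",hs[R,170:280:2,1].tolist())
print("col tin V",hs[120:260:3,int(q[:,0].mean()),1:].tolist())
# comb & tray: top + scene
for n in("top","wrist"):
    if n=="top": im,c=shot(n,"top1.png")
    for qn in("comb","comb_handle_end"):
        print(n,qn,[(np.round(d["at"],1).tolist(),round(d["p"],2),np.round(back(c,d["at"],.005)[:2],4).tolist()) for d in manip.spot_point(qn,n) if d["p"]>.2])
# orange comb mask in w2
A=cv2.imread("pics/w2.png")
E
```

```text
22.4167 [ 0.48889046 -0.31872958  0.24619242] [ -44.    4.   98.   -0.   77. -120.]
mirror expected [[136.3, 131.1], [149.5, 131.1], [147.3, 227.0], [159.3, 227.0]]
tin expected [[241.3, 130.0], [264.6, 130.0], [242.3, 223.0], [263.5, 223.0]]
160 H [17, 13, 14, 18, 19, 20, 21, 19, 20, 21, 21, 22, 22, 22, 21, 20, 19, 28, 24, 26, 29, 25, 19, 18, 19, 18, 19, 18, 18, 18, 19, 19, 18, 18, 16, 20, 13, 18, 16, 18, 25, 21, 21, 21, 23, 16, 17, 17, 16, 19, 17, 18, 17, 18, 22] S [111, 101, 120, 112, 115, 108, 116, 116, 117, 111, 109, 109, 104, 110, 109, 121, 125, 32, 35, 38, 38, 49, 48, 51, 119, 122, 118, 115, 113, 123, 107, 113, 119, 118, 111, 24, 22, 23, 20, 24, 20, 19, 18, 18, 14, 24, 83, 106, 106, 115, 105, 106, 108, 34, 33]
175 H [16, 14, 16, 14, 18, 20, 20, 20, 19, 21, 21, 22, 22, 22, 20, 20, 21, 36, 108, 90, 105, 24, 21, 19, 18, 18, 19, 18, 18, 19, 19, 18, 18, 19, 20, 15, 15, 18, 18, 22, 20, 22, 18, 19, 18, 20, 12, 17, 17, 18, 17, 18, 18, 83, 100] S [99, 109, 90, 90, 118, 106, 112, 109, 112, 112, 111, 108, 107, 109, 118, 107, 110, 21, 7, 4, 6, 43, 49, 40, 115, 115, 119, 117, 118, 110, 115
[... 663 characters left out ...]
], [20, 137], [20, 142], [21, 145], [22, 141], [16, 140], [23, 136], [20, 142], [17, 138], [21, 145], [17, 138], [18, 139], [17, 136], [22, 142], [15, 138], [22, 140], [22, 137], [16, 143], [18, 138], [17, 138], [6, 172], [6, 174], [4, 173], [3, 173], [6, 173], [6, 173], [7, 172], [9, 175], [4, 173], [6, 173], [6, 173], [7, 176], [9, 176], [7, 174], [6, 174], [1, 173], [6, 173], [6, 175], [12, 173], [4, 174], [9, 177]]
top comb [([225.7, 213.6], 0.92, [0.4705, 0.1179]), ([253.1, 247.8], 0.59, [0.3427, 0.0189])]
top comb_handle_end [([210.9, 237.2], 0.84, [0.3847, 0.1731]), ([244.0, 228.4], 0.54, [0.4142, 0.051])]
wrist comb []
wrist comb_handle_end [([419.1, 155.5], 0.67, [0.6748, -0.6162])]
```

Mirror and tin are both in their slots within about 4 mm of centre. Now the brown comb: hover and measure it.

>>> {"name": "apply_moves", "arguments": {
  "deltas": [
    {"claw": 75, "translation": [-2, 35, 0], "angular": [0, 0, -1]},
    {"claw": 75, "translation": [-2, 41, 0], "angular": [0, 0, -2]},
    {"claw": 75, "translation": [-2, 41, 0], "angular": [0, 0, -2]},
    {"claw": 75, "translation": [-2, 41, 0], "angular": [0, 0, -2]},
    {"claw": 75, "translation": [-2, 41, 0], "angular": [0, 0, -2]},
    {"claw": 75, "translation": [-2, 41, 0], "angular": [0, 0, -2]},
    {"claw": 75, "translation": [-2, 41, 0], "angular": [0, 0, -2]},
    {"claw": 75, "translation": [-2, 41, -10], "angular": [0, 0, -2]},
    {"claw": 75, "translation": [-2, 41, -10], "angular": [0, 0, -2]},
    {"claw": 75, "translation": [-2, 41, -10], "angular": [0, 0, -1.5]},
    {"claw": 75, "translation": [0, 30, -10], "angular": [0, 0, 0]},
    {"claw": 75, "translation": [0, 0, 0], "angular": [0, 0, 0]},
    {"claw": 75, "translation": [0, 0, 0], "angular": [0, 0, 0]}
  ]
}}

```text
time: 23.75
tool_pos: [0.4515, 0.1244, 0.1792]
tool_rot: [[-0.825, 0.563, -0.034], [0.563, 0.826, 0.025], [0.042, 0.001, -0.999]]
ft_force: [0.1, -0.3, -0.3]
gripper_width: 0.0752
```

```bash
cat >> h.py <<'E'
def comb(fn,c,show=True):
    hs=cv2.cvtColor(cv2.imread("pics/"+fn),cv2.COLOR_BGR2HSV); m=((hs[...,1]>130)&(hs[...,0]<18)&(hs[...,2]>60)).astype(np.uint8)
    m=cv2.morphologyEx(m,cv2.MORPH_CLOSE,np.ones((7,7)))
    n,l,st,ce=cv2.connectedComponentsWithStats(m)
    for i in np.argsort(-st[1:,4])[:3]+1: print("comp",st[i].tolist(),ce[i].round(1).tolist())
    i=1+st[1:,4].argmax(); ys,xs=np.where(l==i)
    X=np.array([back(c,(x,y),.010)[:2] for x,y in zip(xs[::3],ys[::3])])
    mu=X.mean(0); w,V=np.linalg.eigh(np.cov((X-mu).T)); d=V[:,1]*np.sign(V[0,1]); n_=np.array([-d[1],d[0]])
    a=(X-mu)@d; b=(X-mu)@n_
    print("axis yaw",np.degrees(np.arctan2(d[1],d[0])),"len",np.ptp(a))
    lo,hi=np.percentile(a,[.2,99.8])
    for t in np.arange(lo,hi,.012):
        k=(a>t)&(a<t+.006)
        if k.any(): print(round((t-lo)*1e3),"b",(b[k].min()*1e3).round(1),(b[k].max()*1e3).round(1),end="; ")
    for nm,t in(("handle end +85",lo+.085),("tip -75",hi-.075)): print("\norigin by",nm,(mu+d*t).round(4),end="")
    print()
E
python3 - <<'E'
from h import *
im,c=shot("wrist","w18.png"); s=manip.sense(); print(s["time"],s["tool_pos"])
for qn in("comb","comb_handle_end"): print(qn,[(np.round(d["at"],1).tolist(),round(d["p"],2),np.round(back(c,d["at"],.005)[:2],4).tolist()) for d in manip.spot_point(qn,"wrist") if d["p"]>.2])
comb("w18.png",c)
E
```

```text
23.8 [0.45126012 0.12404748 0.17887839]
comb [([267.8, 182.1], 0.87, [0.4672, 0.1353]), ([123.1, 148.7], 0.7, [0.3445, 0.0234])]
comb_handle_end [([272.8, 106.1], 0.89, [0.4004, 0.1861]), ([185.1, 187.5], 0.59, [0.4188, 0.0532])]
comp [244, 118, 45, 128, 3594] [266.5, 194.2]
comp [269, 108, 15, 7, 62] [276.6, 109.9]
axis yaw -38.7094268731854 len 0.14640146649929725
0 b -5.0 6.9; 12 b -8.5 8.0; 24 b -8.7 9.1; 36 b -8.7 9.3; 48 b -8.8 9.4; 60 b -20.3 20.8; 72 b -21.4 19.9; 84 b -21.5 20.0; 96 b -22.1 20.0; 108 b -21.3 22.1; 120 b -21.5 22.3; 132 b -20.8 22.3; 
origin by handle end +85 [0.4793 0.1246]
origin by tip -75 [0.4666 0.1347]
```

```bash
python3 - <<'E'
from h import *
go((.4668,.135,.06),toolrot(-38.5))
E
```

```text
t 23.9 d [  14.2   12.4 -120.2] rot [-1.48 -1.78 -3.99] F [ 0.7 -0.4  0.8] w 75.1
```

>>> {"name": "apply_moves", "arguments": {
  "deltas": [
    {"claw": 75, "translation": [4, 4, -25], "angular": [-0.5, -0.6, -1.3]},
    {"claw": 75, "translation": [4, 4, -30], "angular": [-0.5, -0.6, -1.3]},
    {"claw": 75, "translation": [4, 3, -30], "angular": [-0.5, -0.6, -1.3]},
    {"claw": 75, "translation": [2, 2, -25], "angular": [0, 0, 0]},
    {"claw": 75, "translation": [0, 0, 0], "angular": [0, 0, 0]},
    {"claw": 75, "translation": [0, 0, 0], "angular": [0, 0, 0]}
  ]
}}

```text
time: 24.4
tool_pos: [0.4735, 0.128, 0.0719]
tool_rot: [[-0.773, 0.634, 0.014], [0.634, 0.773, -0.003], [-0.013, 0.007, -1.0]]
ft_force: [-0.4, -0.4, 0.7]
gripper_width: 0.0749
```

```bash
python3 - <<'E'
from h import *
im,c=shot("wrist","w19.png"); go((.4668,.135,.0),toolrot(-38.5)); comb("w19.png",c)
for qn in("comb","comb_handle_end"): print(qn,[(np.round(d["at"],1).tolist(),round(d["p"],2),np.round(back(c,d["at"],.005)[:2],4).tolist()) for d in manip.spot_point(qn,"wrist") if d["p"]>.2])
E
```

```text
t 24.45 d [ -6.5   7.1 -72. ] rot [0.19 0.83 0.88] F [-0.  -0.7 -0.2] w 75.2
comp [224, 72, 61, 206, 8605] [253.8, 194.2]
comp [102, 340, 18, 23, 156] [111.2, 348.0]
comp [73, 369, 16, 15, 84] [80.3, 380.1]
axis yaw -38.41705161756644 len 0.15802709679909716
0 b -7.5 8.6; 12 b -9.1 9.2; 24 b -8.2 8.5; 36 b -8.5 8.5; 48 b -8.8 9.1; 60 b -9.2 9.1; 72 b -21.5 21.6; 84 b -22.0 21.9; 96 b -22.5 22.0; 108 b -22.1 22.2; 120 b -22.0 21.6; 132 b -22.4 21.8; 144 b -22.2 22.0; 156 b -20.9 21.2; 
origin by handle end +85 [0.4695 0.1327]
origin by tip -75 [0.4672 0.1346]
comb [([31.2, 156.7], 0.87, [0.3439, 0.0239]), ([253.7, 188.7], 0.62, [0.4671, 0.1345])]
comb_handle_end [([135.3, 206.6], 0.97, [0.4198, 0.0543]), ([251.3, 70.6], 0.67, [0.4011, 0.1864])]
```

>>> {"name": "apply_moves", "arguments": {
  "deltas": [
    {"claw": 75, "translation": [-4, 4, -20], "angular": [0.2, 0.8, 0.8]},
    {"claw": 75, "translation": [-1.5, 2, -22], "angular": [0, 0, 0]},
    {"claw": 75, "translation": [0, 0, -15], "angular": [0, 0, 0]},
    {"claw": 75, "translation": [0, 0, -5], "angular": [0, 0, 0]},
    {"claw": 75, "translation": [0, 0, 0], "angular": [0, 0, 0]}
  ]
}}

```text
time: 24.97
tool_pos: [0.4776, 0.1337, 0.0202]
tool_rot: [[-0.781, 0.624, 0.025], [0.624, 0.781, 0.002], [-0.018, 0.017, -1.0]]
ft_force: [0.3, 0.8, -0.4]
gripper_width: 0.0748
```

```bash
python3 - <<'E'
from h import *
go((.468,.134,.0),toolrot(-38.4))
E
```

```text
t 24.97 d [ -9.6   0.3 -20.2] rot [-0.1   1.41  0.22] F [ 0.3  0.8 -0.4] w 74.8
```

>>> {"name": "apply_moves", "arguments": {
  "deltas": [
    {"claw": 75, "translation": [-9, 0, -8], "angular": [0, 1.4, 0.2]},
    {"claw": 75, "translation": [0, 0, 0], "angular": [0, 0, 0]}
  ]
}}

```text
time: 25.13
tool_pos: [0.47, 0.1336, 0.0144]
tool_rot: [[-0.783, 0.621, 0.003], [0.621, 0.783, 0.002], [-0.001, 0.003, -1.0]]
ft_force: [-1.5, 0.4, -1.2]
gripper_width: 0.0751
```

```bash
python3 - <<'E'
from h import *
go((.468,.134,.0),toolrot(-38.4))
E
```

```text
t 25.13 d [ -2.    0.4 -14.4] rot [-0.11  0.15  0.02] F [-1.5  0.4 -1.2] w 75.1
```

>>> {"name": "apply_moves", "arguments": {
  "deltas": [
    {"claw": 75, "translation": [-3, 0, -7], "angular": [0, 0.2, 0]},
    {"claw": 75, "translation": [-1, 0, -5], "angular": [0, 0.2, 0]},
    {"claw": 75, "translation": [0, 0, 0], "angular": [0, 0, 0]}
  ]
}}

```text
time: 25.38
tool_pos: [0.4675, 0.1336, 0.0038]
tool_rot: [[-0.783, 0.621, -0.0], [0.621, 0.783, 0.002], [0.002, 0.001, -1.0]]
ft_force: [-0.1, -0.2, 0.8]
gripper_width: 0.0753
```

```bash
python3 - <<'E'
from h import *
go((.468,.134,.0),toolrot(-38.4))
E
```

```text
t 25.38 d [ 0.5  0.4 -3.8] rot [-0.12 -0.02  0.02] F [-0.1 -0.2  0.8] w 75.3
```

>>> {"name": "apply_moves", "arguments": {
  "deltas": [
    {"claw": 75, "translation": [0, 0, -3], "angular": [0, 0, 0]},
    {"claw": 40, "translation": [0, 0, 0], "angular": [0, 0, 0]},
    {"claw": 40, "translation": [0, 0, 0], "angular": [0, 0, 0]},
    {"claw": 40, "translation": [0, 0, 0], "angular": [0, 0, 0]},
    {"claw": 40, "translation": [0, 0, 0], "angular": [0, 0, 0]},
    {"claw": 40, "translation": [0, 0, 0], "angular": [0, 0, 0]}
  ],
  "grip_force": 30
}}

```text
time: 25.88
tool_pos: [0.4681, 0.1337, 0.001]
tool_rot: [[-0.784, 0.621, 0.0], [0.621, 0.784, 0.002], [0.001, 0.002, -1.0]]
ft_force: [0.3, -0.1, -0.3]
gripper_width: 0.045
```

>>> {"name": "apply_moves", "arguments": {
  "deltas": [
    {"claw": 40, "translation": [0, 0, 10], "angular": [0, 0, 0]},
    {"claw": 40, "translation": [0, 0, 20], "angular": [0, 0, 0]},
    {"claw": 40, "translation": [0, 0, 25], "angular": [0, 0, 0]},
    {"claw": 40, "translation": [0, 0, 20], "angular": [0, 0, 0]},
    {"claw": 40, "translation": [0, 0, 0], "angular": [0, 0, 0]}
  ]
}}

```text
time: 26.3
tool_pos: [0.4658, 0.1336, 0.0794]
tool_rot: [[-0.784, 0.621, -0.004], [0.621, 0.784, 0.002], [0.005, -0.001, -1.0]]
ft_force: [0.7, -0.3, -0.0]
gripper_width: 0.0452
```

```bash
python3 - <<'E'
from h import *
im,c=shot("wrist","w20.png"); s=manip.sense(); print(s["tool_pos"],s["gripper_width"])
import h
z=s["tool_pos"][2]
_b=h.back; h.back=lambda c,p,zz:_b(c,p,zz+z)  # comb lifted with the tool
h.comb("w20.png",c); x=-np.array(s["tool_rot"])[:,0]; print("tool yaw",np.degrees(np.arctan2(x[1],x[0])))
E
```

```text
[0.46499522 0.13349136 0.07790763] 0.04503773782147985
comp [208, 78, 88, 249, 14085] [251.5, 224.6]
comp [122, 353, 10, 16, 37] [126.4, 359.3]
comp [99, 323, 1, 7, 7] [99.0, 326.0]
axis yaw -38.29437278569097 len 0.13270173196146903
0 b -9.1 8.4; 12 b -8.4 9.5; 24 b -9.1 9.7; 36 b -9.4 9.5; 48 b -9.7 9.6; 60 b -16.5 18.5; 72 b -22.4 22.3; 84 b -22.6 22.3; 96 b -21.5 22.3; 108 b -22.6 22.2; 120 b -22.5 22.1; 
origin by handle end +85 [0.4677 0.1308]
origin by tip -75 [0.4439 0.1496]
tool yaw -38.4164104842614
```

>>> {"name": "apply_moves", "arguments": {
  "deltas": [
    {"claw": 40, "translation": [7, -22, 0], "angular": [0, 0, 3]},
    {"claw": 40, "translation": [7, -24, 0], "angular": [0, 0, 3]},
    {"claw": 40, "translation": [8, -24, 0], "angular": [0, 0, 3]},
    {"claw": 40, "translation": [8, -24, 0], "angular": [0, 0, 3]},
    {"claw": 40, "translation": [8, -24, 0], "angular": [0, 0, 3]},
    {"claw": 40, "translation": [8, -24, 0], "angular": [0, 0, 3]},
    {"claw": 40, "translation": [8, -24, 0], "angular": [0, 0, 3]},
    {"claw": 40, "translation": [8, -24, 0], "angular": [0, 0, 3]},
    {"claw": 40, "translation": [8, -24, 0], "angular": [0, 0, 3]},
    {"claw": 40, "translation": [8, -18, 0], "angular": [0, 0, 2.5]},
    {"claw": 40, "translation": [0, 0, 0], "angular": [0, 0, 0]},
    {"claw": 40, "translation": [0, 0, 0], "angular": [0, 0, 0]}
  ]
}}

```text
time: 27.35
tool_pos: [0.5357, -0.1073, 0.0661]
tool_rot: [[-0.992, 0.127, -0.025], [0.127, 0.992, 0.001], [0.025, -0.002, -1.0]]
ft_force: [-0.5, 0.9, -0.1]
gripper_width: 0.0451
```

```bash
python3 - <<'E'
from h import *
go((.5437,-.0987,.06),toolrot(-8.85))
E
```

```text
t 27.35 d [ 8.   8.6 -6.1] rot [-0.08 -1.44 -1.54] F [-0.5  0.9 -0.1] w 45.1
```

>>> {"name": "apply_moves", "arguments": {
  "deltas": [
    {"claw": 40, "translation": [8, 8.5, 0], "angular": [0, -1.4, -1.5]},
    {"claw": 40, "translation": [0, 0, 0], "angular": [0, 0, 0]},
    {"claw": 40, "translation": [0, 0, 0], "angular": [0, 0, 0]}
  ]
}}

```text
time: 27.6
tool_pos: [0.5411, -0.0965, 0.0633]
tool_rot: [[-0.988, 0.155, -0.006], [0.155, 0.988, 0.004], [0.006, 0.003, -1.0]]
ft_force: [-0.5, 0.5, -0.5]
gripper_width: 0.0453
```

```bash
python3 - <<'E'
from h import *
go((.5437,-.0987,.03),toolrot(-8.85)); im,c=shot("wrist","w21.png")
G=np.radians(-8.85); o=np.array([.54368,-.09872]); u=np.array([np.cos(G),np.sin(G)]); v=np.array([-u[1],u[0]])
W=lambda x,y,z: np.r_[o+x*u+y*v,z]
hs=cv2.cvtColor(cv2.imread("pics/w21.png"),cv2.COLOR_BGR2HSV)
for x in(-.08,-.06,-.04):
    p=proj(c,[W(x,y,.014) for y in(-.035,-.015,.015,.035)]); r=int(round(p[:,1].mean())); print("x",x,"expected cols",p[:,0].round(1),"row",r)
    k=range(int(p[0,0])-16,int(p[3,0])+18,3); print([(i,int(hs[r,i,0]),int(hs[r,i,1]),int(hs[r,i,2])) for i in k])
p=proj(c,[W(-.092,0,.014),W(-.092,0,.004),W(-.102,0,.014)]); print("end",p.round(1).tolist()); cc=int(p[0,0]+30); print(cc,[(r,int(hs[r,cc,1]),int(hs[r,cc,2])) for r in range(max(0,int(p[2,1])-20),int(p[1,1])+15,2)])
comb("w21.png",c)
E
```

```text
t 27.6 d [  2.6  -2.2 -33.3] rot [-0.22 -0.32  0.06] F [-0.5  0.5 -0.5] w 45.3
x -0.08 expected cols [194.5 225.6 272.3 303.5] row 97
[(178, 80, 4, 189), (181, 90, 3, 187), (184, 30, 12, 175), (187, 25, 29, 160), (190, 21, 32, 159), (193, 18, 60, 136), (196, 17, 98, 148), (199, 19, 103, 156), (202, 18, 108, 156), (205, 18, 105, 153), (208, 21, 97, 191), (211, 22, 96, 185), (214, 19, 106, 186), (217, 18, 112, 185), (220, 20, 110, 186), (223, 19, 112, 180), (226, 18, 122, 155), (229, 18, 127, 141), (232, 15, 152, 169), (235, 16, 167, 177), (238, 16, 151, 186), (241, 16, 163, 141), (244, 16, 160, 142), (247, 15, 166, 163), (250, 15, 159, 146), (253, 14, 158, 124), (256, 15, 165, 130), (259, 13, 150, 133), (262, 15, 156, 134), (265, 16, 158, 134), (268, 15, 165, 133), (271, 14, 151, 128), (274, 17, 122, 144), (277, 18, 118, 155), (280, 19, 116, 156), (283, 19, 118, 151), (286, 17, 118, 149), (289, 18, 113, 151), (292, 18, 113, 144), (295, 16, 114, 139), (298, 18, 114, 141), (301, 18, 118, 134), (304, 18, 35, 160), (307, 21, 32, 157), (310, 19, 31, 156), (313, 22, 31, 156), (316, 21, 31, 
[... 2324 characters left out ...]
7, 32, 165), (69, 118, 156), (71, 117, 152), (73, 116, 154), (75, 115, 155), (77, 114, 150), (79, 116, 158), (81, 114, 155), (83, 119, 156), (85, 118, 156), (87, 123, 153), (89, 117, 152), (91, 117, 155)]
comp [208, 77, 88, 250, 14953] [251.3, 219.4]
comp [281, 162, 1, 1, 1] [281.0, 162.0]
axis yaw -8.673065699012097 len 0.19385945347951034
0 b -13.5 14.4; 12 b -13.8 14.6; 24 b -14.1 14.7; 36 b -16.4 15.0; 48 b -13.3 13.8; 60 b -19.9 14.6; 72 b -14.5 14.1; 84 b -14.2 14.3; 96 b -27.0 30.8; 108 b -32.7 32.7; 120 b -32.6 32.4; 132 b -33.1 32.9; 144 b -31.3 32.5; 156 b -33.5 32.9; 168 b -33.2 32.5; 180 b -32.9 32.8; 
origin by handle end +85 [ 0.5366 -0.0962]
origin by tip -75 [ 0.5681 -0.101 ]
```

Tray edges match the model to within 1–2 px. Lowering the comb.

>>> {"name": "apply_moves", "arguments": {
  "deltas": [
    {"claw": 40, "translation": [2, -2.2, -15], "angular": [-0.2, -0.2, 0]},
    {"claw": 40, "translation": [0, 0, -15], "angular": [0, 0.3, 0]},
    {"claw": 40, "translation": [0, 0, -8], "angular": [0, 0.3, 0]},
    {"claw": 40, "translation": [0, 0, 0], "angular": [0, 0, 0]},
    {"claw": 40, "translation": [0, 0, 0], "angular": [0, 0, 0]}
  ]
}}

```text
time: 28.07
tool_pos: [0.5418, -0.0965, 0.0242]
tool_rot: [[-0.989, 0.15, -0.015], [0.15, 0.989, 0.0], [0.015, -0.002, -1.0]]
ft_force: [-0.2, 0.4, -0.8]
gripper_width: 0.0449
```

```bash
python3 - <<'E'
from h import *
go((.5437,-.0987,.005),toolrot(-8.85))
E
```

```text
t 28.07 d [  1.9  -2.2 -19.2] rot [-0.01 -0.86 -0.21] F [-0.2  0.4 -0.8] w 44.9
```

>>> {"name": "apply_moves", "arguments": {
  "deltas": [
    {"claw": 40, "translation": [1.5, -3, -5], "angular": [0, -0.8, -0.2]},
    {"claw": 40, "translation": [0, 0, -4], "angular": [0, 0, 0]},
    {"claw": 40, "translation": [0, 0, 0], "angular": [0, 0, 0]}
  ]
}}

```text
time: 28.32
tool_pos: [0.544, -0.0998, 0.0158]
tool_rot: [[-0.988, 0.153, 0.002], [0.153, 0.988, -0.001], [-0.002, -0.0, -1.0]]
ft_force: [-0.1, -0.9, 0.1]
gripper_width: 0.0448
```

```bash
python3 - <<'E'
from h import *
go((.5437,-.0987,.005),toolrot(-8.85))
E
```

```text
t 28.32 d [ -0.3   1.1 -10.8] rot [ 0.03  0.12 -0.03] F [-0.1 -0.9  0.1] w 44.8
```

>>> {"name": "apply_moves", "arguments": {
  "deltas": [
    {"claw": 40, "translation": [0, 0.8, -4], "angular": [0, 0, 0]},
    {"claw": 40, "translation": [0, 0, -3.5], "angular": [0, 0, 0]},
    {"claw": 40, "translation": [0, 0, -2.5], "angular": [0, 0, 0]}
  ]
}}

```text
time: 28.57
tool_pos: [0.545, -0.0995, 0.0064]
tool_rot: [[-0.988, 0.154, 0.005], [0.154, 0.988, -0.002], [-0.005, -0.001, -1.0]]
ft_force: [0.3, -0.5, 0.2]
gripper_width: 0.0448
```

>>> {"name": "apply_moves", "arguments": {
  "deltas": [
    {"claw": 40, "translation": [0, 0, -1.5], "angular": [0, 0, 0]},
    {"claw": 40, "translation": [0, 0, 0], "angular": [0, 0, 0]},
    {"claw": 62, "translation": [0, 0, 0], "angular": [0, 0, 0]},
    {"claw": 62, "translation": [0, 0, 0], "angular": [0, 0, 0]},
    {"claw": 62, "translation": [0, 0, 0], "angular": [0, 0, 0]},
    {"claw": 62, "translation": [0, 0, 8], "angular": [0, 0, 0]},
    {"claw": 62, "translation": [0, 0, 20], "angular": [0, 0, 0]},
    {"claw": 62, "translation": [-3, 0, 35], "angular": [0, 0, 0]},
    {"claw": 62, "translation": [-5, 0, 40], "angular": [0, 0, 0]},
    {"claw": 62, "translation": [-5, -20, 40], "angular": [0, 0, 0]},
    {"claw": 62, "translation": [-10, -30, 40], "angular": [0, 0, 0]},
    {"claw": 62, "translation": [-20, -35, 30], "angular": [0, 0, 0]},
    {"claw": 62, "translation": [-20, -35, 30], "angular": [0, 0, 0]},
    {"claw": 62, "translation": [-20, -20, 30], "angular": [0, 0, 0]},
    {"claw": 62, "translation": [0, 0, 0], "angular": [0, 0, 0]},
    {"claw": 62, "translation": [0, 0, 0], "angular": [0, 0, 0]}
  ]
}}

```text
time: 29.9
tool_pos: [0.4655, -0.2206, 0.2698]
tool_rot: [[-0.989, 0.15, 0.006], [0.15, 0.989, -0.008], [-0.007, -0.007, -1.0]]
ft_force: [0.2, -0.2, -0.3]
gripper_width: 0.062
```

```bash
python3 - <<'E'
from h import *
im,c=shot("wrist","w22.png"); s=manip.sense(); print(s["time"],s["tool_pos"],s["ft_force"].round(1))
for qn in("comb","comb_handle_end","tray_seat","mirror","tin","soap_plate"): print(qn,[(np.round(d["at"],1).tolist(),round(d["p"],2),np.round(back(c,d["at"],.008)[:2],4).tolist()) for d in manip.spot_point(qn,"wrist") if d["p"]>.2])
# comb: more saturated than the tray
a=cv2.imread("pics/w22.png"); hs=cv2.cvtColor(a,cv2.COLOR_BGR2HSV); m=((hs[...,1]>140)&(hs[...,0]<18)&(hs[...,2]>60)).astype(np.uint8)
G=np.radians(-8.85); o=np.array([.54368,-.09872]); u=np.array([np.cos(G),np.sin(G)]); v=np.array([-u[1],u[0]])
ys,xs=np.where(cv2.morphologyEx(m,cv2.MORPH_OPEN,np.ones((2,2)))); X=np.array([back(c,p,.014)[:2]-o for p in zip(xs,ys)]); A=X@u*1e3;B=X@v*1e3
k=(abs(A)<110)&(abs(B)<45); A,B=A[k],B[k]; print("comb in tray frame: x",np.percentile(A,[.5,99.5]).round(1),"handle y",np.percentile(B[A<-30],[2,98]).round(1),"head y",np.percentile(B[A>-10],[1,99]).round(1))
K=np.array([int(abs(x)>0) for x in [1]])
# tin and mirror vs expected corners
r=np.array([.47679,-.36745]);G=np.radians(-14.46); u=np.array([np.cos(G),np.sin(G)]); v=np.array([-u[1],u[0]])
mm=((hs[...,1]>130)&(hs[...,0]<17)).astype(np.uint8)
ys,xs=np.where(mm); X=np.array([back(c,p,.128)[:2]-r for p in zip(xs,ys)]); A=X@u*1e3;B=X@v*1e3; k=(abs(A)<75)&(abs(B+50)<22); print("mirror rack frame",k.sum(),np.percentile(A[k],[1,50,99]).round(1),np.percentile(B[k],[1,50,99]).round(1))
mt=((hs[...,1]<45)).astype(np.uint8); ys,xs=np.where(mt); X=np.array([back(c,p,.118)[:2]-r for p in zip(xs,ys)]); A=X@u*1e3;B=X@v*1e3; k=(abs(A)<52)&(abs(B-50)<18); print("tin",k.sum(),np.percentile(A[k],[1,99]).round(1),np.percentile(B[k],[1,50,99]).round(1))
shot("top","top2.png"); t0=cv2.imread("pics/top1.png");t2=cv2.imread("pics/top2.png")
for n,p in(("cup",(219,146)),("bottle",(337,147)),("clipper",(140,205)),("green",(255,250))): print(n,float(cv2.absdiff(cv2.imread("pics/top0.png"),t2)[p[1]-14:p[1]+14,p[0]-10:p[0]+10].mean()))
E
```

```text
29.95 [ 0.46605883 -0.22078232  0.27040932] [ 0.5 -0.   0.3]
comb [([424.7, 32.6], 0.78, [0.3433, 0.0167]), ([339.7, 196.2], 0.62, [0.5455, -0.1029])]
comb_handle_end [([448.8, 89.4], 0.71, [0.417, 0.0497]), ([349.1, 139.6], 0.69, [0.4638, -0.0846])]
tray_seat [([341.7, 192.9], 0.93, [0.5408, -0.0996])]
mirror [([124.6, 171.6], 0.95, [0.4615, -0.4092])]
tin [([195.2, 181.2], 0.66, [0.491, -0.3105]), ([153.9, 175.5], 0.36, [0.4735, -0.3684])]
soap_plate [([155.6, 174.7], 0.69, [0.4727, -0.3656]), ([340.0, 195.7], 0.43, [0.5448, -0.1024])]
comb in tray frame: x [-79.9  75.1] handle y [-8.9  8.6] head y [-21.4  22.2]
mirror rack frame 813 [-46.3  -3.1  45. ] [-59.  -53.8 -48.5]
tin 2644 [-50.8  50.9] [34.  51.6 67.7]
cup 7.175595238095238
bottle 7.5321428571428575
clipper 7.725
green 7.35297619047619
```

```bash
python3 -c "
from plant import manip
print(manip.sign_off())"
```

```text
the job is handed in; nothing more can be done
None
```

The mirror, the tin and the comb are all put away, in the order asked, and I handed the job in at about 30 s.

**Last checks, from measurements on a wrist picture taken after the arm had moved clear:**
- **Mirror:** in the narrow slot and centred along it, spanning −46 to 45 mm. Its upper edge sits about 3–4 mm to one side of the slot centre, so it leans slightly within the slot's play.
- **Tin:** in the wide slot and down on the floor. It sits about 3–4 mm towards +x, well inside the rack's ends. The final tin measurement was unclear because bright metal blends with the shelf, so this comes from the view just after I released it.
- **Comb:** flat in the tray with the handle centred in the channel, spanning −80 to 75 mm along the tray and about ±9 mm across the handle.
- **Other things:** the soap plate was found in the middle slot. The areas of the overhead picture around the cup, sunscreen, clipper and green comb differ from the start only by about 7 grey levels, evenly spread, so I take them as unmoved.

**What did not go cleanly:**
- After the mirror was already on the slot floor, one extra push reached about 53 N at the wrist for an instant. It went through the held mirror, with no impact and under the 120 N limit. The mirror then dropped about 2 mm or less when I released it.
- Small moves often came out short or drifted by a few millimetres, so several positions took more than one correction.

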